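# Knock wedged slugs out of the parts vials into the dust box

## Robot

A 7-joint arm with a two-finger parallel gripper is mounted at the origin on a cart in front of the work surface, level with it; the furniture and walls round the work are solid. World frame = base frame: x ahead of the robot, y to its left, z up, the work surface at z = 0. Lengths are in m, angles in rad, forces in N, time in s.
With the tool pointing down it reaches from about 0.4 to 0.925 m from the base axis. Payload 4.1 kg.
Tool frame: the origin (TCP) lies midway between the tips of the shut fingers; the grasp point (between the pads) lies 19 mm behind it; z points along the fingers, y is the line along which they close (so a half turn about z gives the same grasp; the last joint's range is limited). The gripper opens to 85 mm and grips with 20 to 120 N. Pads are 22 mm wide; open, the fingers measure 114 mm over their backs; the gripper's body (76 mm by 85 mm) begins 54 mm behind the grasp point. The pads swing forward as they close: fully open they stand 13 mm farther back than shut.
Start: joints at [-1.224, 0.398, 0.045, 1.537, -0.019, 1.207, -0.051], TCP at [0.28, 0.587, 0.231] pointing down, gripper open.
Joint ranges: [-2.82, 2.82], [-0.49, 2.23], [-1.37, 1.46], [0, 2.46], [-1.36, 4.5], [0.23, 2], [-2.94, 2.94]. Speed limits (rad/s): [2.57, 2.57, 3.14, 3.14, 3.14, 3.14, 3.14].

## Interface

Orientations are given as a rotation vector (axis times angle).
In Python, from workcell import sense, read_camera, close_job gives the robot as it stands.
- The arm moves only by the tool carry_out, never from a script. Its argument "motion" is one flat list of numbers, 5 for each row, row after row: the gripper command: -1 is shut, 1 is fully open, values between are in proportion, then the shift along the tool's x, y, z in m, then the turn about the tool's z in degrees. In form: [fingers, tx, ty, tz, spin, fingers, tx, ty, tz, spin, ...]. A call has exactly 8 rows; each row shifts and turns the commanded pose from where the row before left it, along the tool's axes as they then stand; what a row does not reach is not made up. A row lasts 1/10 s, in which the tool goes at most 50 mm and 8.59 degrees, less where a joint would pass 70% of its speed; a pose out of reach is approached as far as the arm can. A call is refused whole if a number of a shift passes 0.05 or a number of a turn 8.59, either way. A call with a gripper value outside its range is refused whole. The fingers move at their own pace and stop on an object; the grip force is fixed at half the most. Time passes only in rows, so rows that do not move let the fingers close, or fill a call up. It gives the time, the measured TCP pose, the force, the opening and the grip force at its end, in the units of the state.
- sense(): the state, without advancing time (a new reading comes with each control period).
- read_camera(name): name is "scene" or "side" or "wrist"; returns a dict with "image" (384x512x3 uint8, red, green, blue), "intrinsics" (3x3 intrinsics, pixels), "eye" and "rotation" of the camera in the world. Camera axes: x right, y up, looking along -z (the intrinsics and any distortion apply to the point x, -y, -z); pixel columns grow to the right and rows downward; lengths in m; the calibration is good to about 2 mm. The wrist camera is an equidistant fisheye: a pixel r from the principal point sees the ray r / f radians off the axis. A picture is of the moment at which its call begins. There is no depth.
- close_job(): hands the job in; it is judged then, once.
The state is a dict: "clock": time; "joints": joint angles; "dq": joint speeds; "tau": joint torques, N m; "position": TCP position; "tcp_rot": TCP orientation; "wrist_force": force on the tool from outside, world axes, zero at the start; "moment": the same for the moment, N m; "gripper_width": opening from 0.0 (shut) to 1.0 (fully open); "grip_force": force on a finger pad.
Only numpy, scipy, OpenCV 4.12 (cv2) and the standard library are available. Lean on these libraries where they do the work, as an engineer would, in place of code of your own. Each camera call takes 0.05 s, during which the arm holds its last target. There are 200 camera calls.

## Task

Three or all of the four vials on the green mat have a brass slug wedged in the neck. Pull the dust box's blue door all the way down, then tip each of these vials mouth down inside the box and tap its lip on the steel knock bar until its slug drops into the box, lay the emptied vials back flat on the mat so that all four lie there, and push the door fully shut over the slugs. Leave the watch movement, dome plate and loupe where they are.

Things in the scene. Friction and masses are not known exactly. Their poses are not given: they have to be found in the camera images.
- dust_box: grey sheet-metal dust box, fixed: 130 deep (x) x 220 wide (y) x 96 high, origin at the centre of its underside, x from the door side to the back, z up. Floor 6 thick, walls 5. The front wall (x = -65) is 48 high, the back 29 mm are roofed at z = 96; the opening between is covered by the sloping blue door, and the side walls rise with that slope. Slugs must end on its floor
- knock_bar (a point): middle of the top edge of the steel knock bar in the dust box: a fixed ridge 8 wide (box y), 78 long (box x, from 35 in front of this point), 55 high, 98 mm of floor on either side. With the door down its front part is open from above: tap about 28 mm in front of this point with the vial across the bar (its axis in the box's y-z plane, clear of the roof), mouth down, the lower lip on the bar
- dust_door (a joint): blue drop-front door of the dust box, hinged along its lower front edge: 0 rad closed (leaning back, 25 deg above level over the opening), 2.70 rad fully down (level, lying out in front of the box, 48 above the worktop). 0.22 kg, hinge nearly free, lightly damped: it falls shut below about 1.1 rad and falls open above it.
- box_hinge (a point): middle of the door's hinge line (along the box's y), 65 mm in front of the box's centre, 48 above the worktop
- door_bar (a point): middle of the door's round steel pull bar: 12 diameter, 100 long, parallel to the hinge and 150 from it, carried on two arms 90 apart in the plane of the door, 34 mm clear between bar and door panel; turns with the door (can be pinched from above, the round bar turns between the pads). Closed it is 113 above the worktop, fully down 46
- vial_mat: flat green mat with a white border line, fixed, 210 (x) x 190 (y) x 3 thick, origin at the centre of its underside. The four vials lie on it at the start, in two rows of two, with their mouths roughly to its +x, and belong on it at the end
- vial_0: square orange vial with clear neck and white lip, 24 x 24 x 70, 60 g, lying on its side. Origin at the middle of its underside, x along its length to the mouth, which is 35 from the origin; its long axis lies 12 above the origin (vial z). Neck bore 14 x 14 wide, 23 deep. Grip it across its sides (vial y, 24 wide), 0 to 10 mm behind the origin, firmly: knocks driven 4 to 7 mm past first contact do; harder ones turn it in the grip
- vial_1: square orange vial with clear neck and white lip, 24 x 24 x 70, 60 g, lying on its side. Origin at the middle of its underside, x along its length to the mouth, which is 35 from the origin; its long axis lies 12 above the origin (vial z). Neck bore 14 x 14 wide, 23 deep. Grip it across its sides (vial y, 24 wide), 0 to 10 mm behind the origin, firmly: knocks driven 4 to 7 mm past first contact do; harder ones turn it in the grip
- vial_2: square orange vial with clear neck and white lip, 24 x 24 x 70, 60 g, lying on its side. Origin at the middle of its underside, x along its length to the mouth, which is 35 from the origin; its long axis lies 12 above the origin (vial z). Neck bore 14 x 14 wide, 23 deep. Grip it across its sides (vial y, 24 wide), 0 to 10 mm behind the origin, firmly: knocks driven 4 to 7 mm past first contact do; harder ones turn it in the grip
- vial_3: square orange vial with clear neck and white lip, 24 x 24 x 70, 60 g, lying on its side. Origin at the middle of its underside, x along its length to the mouth, which is 35 from the origin; its long axis lies 12 above the origin (vial z). Neck bore 14 x 14 wide, 23 deep. Grip it across its sides (vial y, 24 wide), 0 to 10 mm behind the origin, firmly: knocks driven 4 to 7 mm past first contact do; harder ones turn it in the grip
- slug_0: brass slug wedged in the neck of vial_0, or absent (vial empty), 11 diameter x 14, 15 g, origin on its side at mid-length, 20 in front of the vial's when wedged, x along it; 8 mm inside the mouth, out of reach. A sprung clip holds it with a bit over its weight; each knock on the bar (vial 40 to 45 deg mouth down, 0.2 to 0.4 m/s) jerks it out a mm or more; after 8 mm it drops
- slug_1: brass slug wedged in the neck of vial_1, or absent (vial empty), 11 diameter x 14, 15 g, origin on its side at mid-length, 20 in front of the vial's when wedged, x along it; 8 mm inside the mouth, out of reach. A sprung clip holds it with a bit over its weight; each knock on the bar (vial 40 to 45 deg mouth down, 0.2 to 0.4 m/s) jerks it out a mm or more; after 8 mm it drops
- slug_2: brass slug wedged in the neck of vial_2, or absent (vial empty), 11 diameter x 14, 15 g, origin on its side at mid-length, 20 in front of the vial's when wedged, x along it; 8 mm inside the mouth, out of reach. A sprung clip holds it with a bit over its weight; each knock on the bar (vial 40 to 45 deg mouth down, 0.2 to 0.4 m/s) jerks it out a mm or more; after 8 mm it drops
- slug_3: brass slug wedged in the neck of vial_3, or absent (vial empty), 11 diameter x 14, 15 g, origin on its side at mid-length, 20 in front of the vial's when wedged, x along it; 8 mm inside the mouth, out of reach. A sprung clip holds it with a bit over its weight; each knock on the bar (vial 40 to 45 deg mouth down, 0.2 to 0.4 m/s) jerks it out a mm or more; after 8 mm it drops
- movement: gold and silver watch movement, 41 x 41 x 9, loose bystander, origin at the centre of its underside; leave alone
- dome_plate: gilt round dome plate, 40 x 40 x 8, loose bystander, origin at the centre of its underside; leave alone
- eye_loupe: black eye loupe, 36 x 36 x 27, loose bystander, origin at the centre of its underside; leave alone

How it is judged:
By the outcome, as a careful person would: the job done as asked, in the order asked, and still so for the second after the job is handed in, with the robot touching nothing.
Of slug_0, slug_1, slug_2, slug_3 only 3 to 4 are there at a start; the rules pass over those that are not, and their reading is None.
At some moment in a run one of vial_0, vial_1, vial_2, vial_3 may be knocked a few centimetres aside while the robot is not near it.
It also fails if it takes over 210 s, if anything falls off the work surface, if the arm or the gripper's body presses on something with over 40 N, if the wrist force passes 120 N, or if a joint passes its speed limit or range.

## Working session

There is one attempt and no reset: what is moved stays moved. The work goes in short steps, Python scripts to look and compute and a tool call to move; the robot and the scene stay as the last step left them, time stands still between calls to the robot, and variables do not carry over. Pictures are saved under pics/ and viewed, at most 14 in all, crops included, and the job is handed in when it is done.

Besides the shell and the picture viewer there is one more tool, called after "Call:" as name(argument=value, ...) on one line, values as JSON. carry_out: Moves the arm, as the interface text tells. Its arguments: {"type":"object","properties":{"motion":{"type":"array"}},"required":["motion"]}

```bash
mkdir -p pics; ls
python3 - <<'E'
from workcell import *
import cv2,pickle
d={}
for n in("scene","side","wrist"):
    c=read_camera(n);d[n]=c
    cv2.imwrite(f"pics/{n}0.png",cv2.resize(c["image"][:,:,::-1],(800,600),interpolation=cv2.INTER_CUBIC))
    print(n,c["intrinsics"].tolist() if hasattr(c["intrinsics"],'tolist') else c["intrinsics"],c["eye"],c["rotation"],[k for k in c])
pickle.dump(d,open("p0.pkl","wb"))
s=sense();print(s)
E
```

```text
pics
scene [[407.8681396843245, 0.0, 251.63393003237294], [0.0, 407.8681396843245, 190.37147682288244], [0.0, 0.0, 1.0]] [-0.36338132  0.86407425  0.73495032] [ 0.55859513 -1.16913155 -1.98351504] ['image', 'intrinsics', 'eye', 'rotation']
side [[456.92810804902956, 0.0, 260.2810099480865], [0.0, 456.92810804902956, 188.77857129978563], [0.0, 0.0, 1.0]] [0.28547597 1.31141108 0.89047846] [ 0.11222324 -1.37086884 -2.60138274] ['image', 'intrinsics', 'eye', 'rotation']
wrist [[297.3186396354542, 0.0, 261.8443824384458], [0.0, 297.3186396354542, 192.0218129232181], [0.0, 0.0, 1.0]] [0.21287423 0.61887902 0.37273803] [-0.26438042 -0.16541845  1.11708323] ['image', 'intrinsics', 'eye', 'rotation']
{'clock': 0.15, 'joints': array([-1.22397911,  0.39904292,  0.04503793,  1.53757862, -0.01870986,
        1.20691586, -0.05071988]), 'dq': array([-0.00127818, -0.00132408, -0.0009875 , -0.00319578,  0.00037104,
       -0.00221549, -0.00041553]), 'tau': array([ 2.10222388e-03, -4.75557661e+01,  1.36676487e+00, -2.54515976e+01,
        1.17571262e-02,  6.37138539e-03, -6.88024826e-06]), 'position': array([0.28003814, 0.58604567, 0.23049395]), 'tcp_rot': array([-6.94311235e-01, -3.06365980e+00,  2.36215332e-03]), 'wrist_force': array([-0.54752223,  0.3181838 , -0.21015429]), 'moment': array([0.02697577, 0.01724617, 0.0363995 ]), 'grip_force': 0.0, 'gripper_width': 0.9976950245417291}
```

View pics/scene0.png

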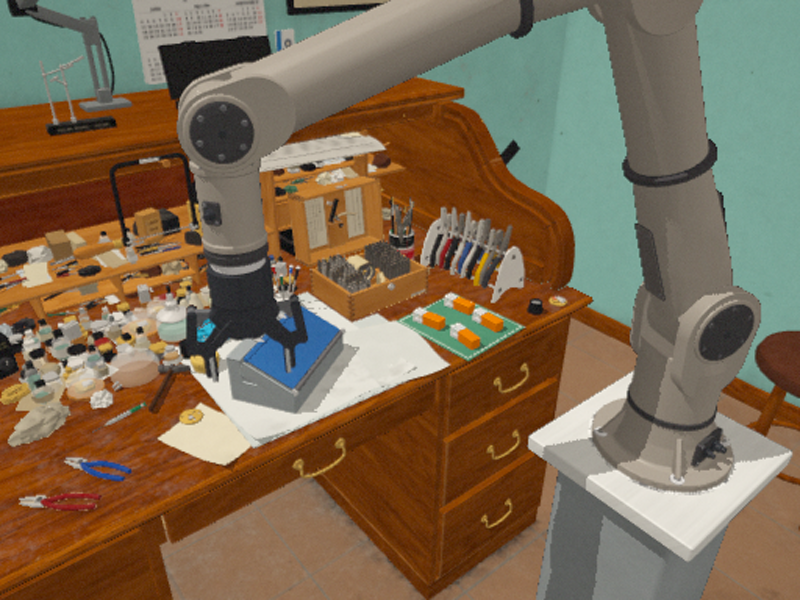

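View pics/side0.png

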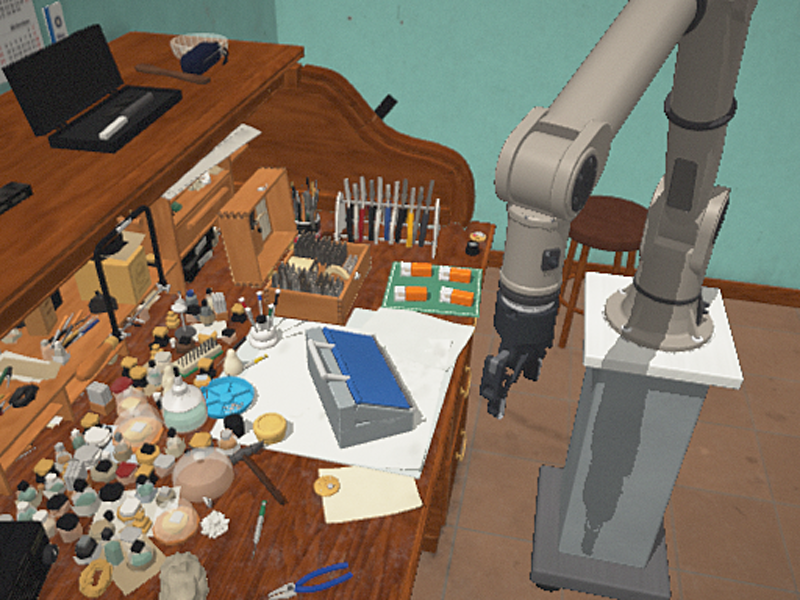

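View pics/wrist0.png

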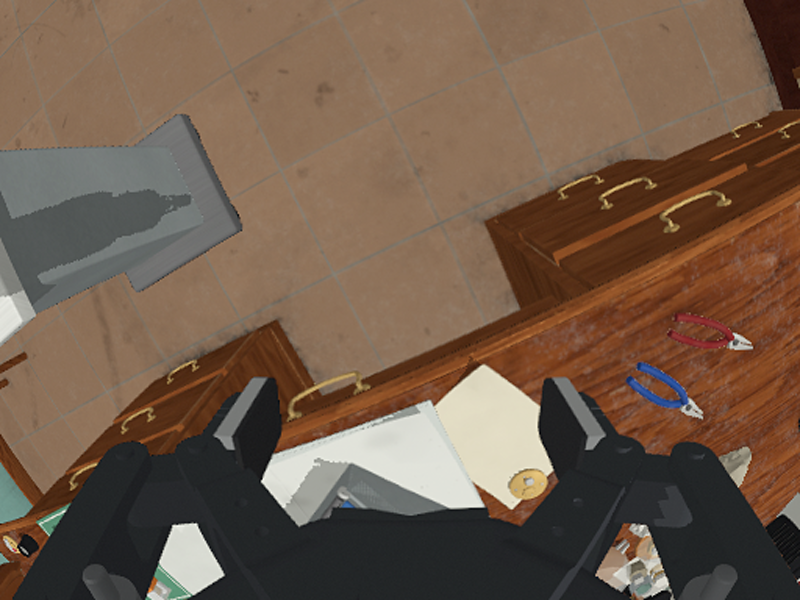

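Run:
```python
import cv2,pickle
d=pickle.load(open("p0.pkl","rb"))
s=d["side"]["image"][:,:,::-1]
a=cv2.resize(s[200:300,185:285],(600,600),interpolation=cv2.INTER_CUBIC)
b=cv2.resize(s[160:208,240:320],(800,480),interpolation=cv2.INTER_CUBIC)
cv2.imwrite("pics/c1.png",a);cv2.imwrite("pics/c2.png",b)
```

```text
(no output)
```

View pics/c1.png

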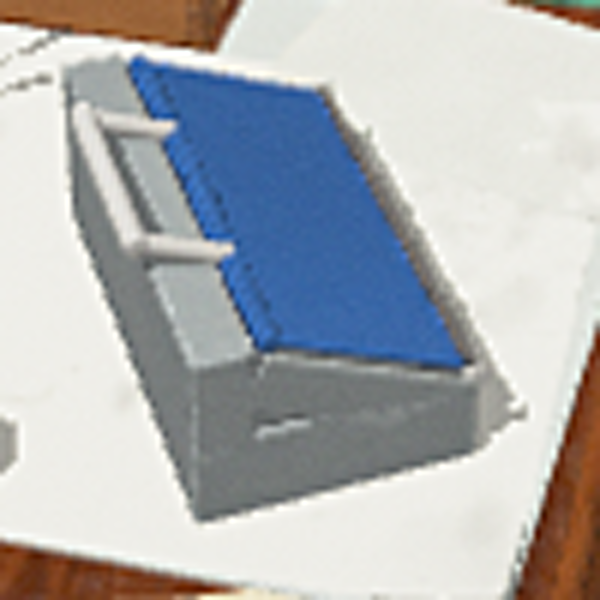

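View pics/c2.png

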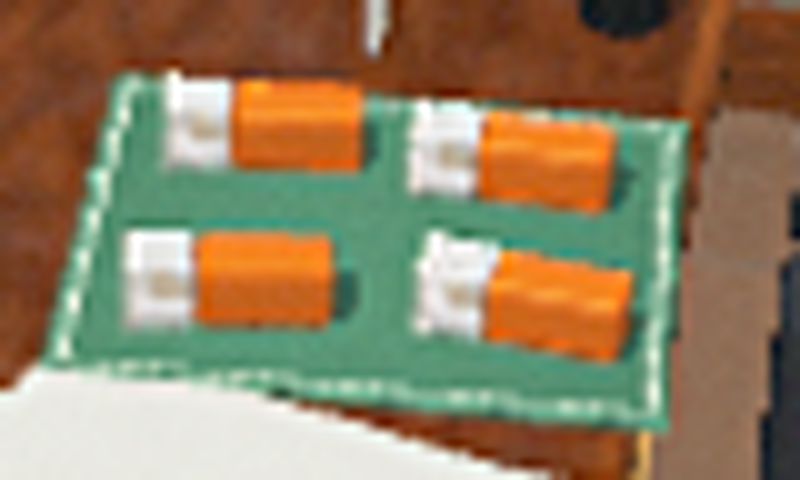

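```bash
cat > h.py <<'E'
import numpy as np,cv2,pickle
from scipy.spatial.transform import Rotation as R
from scipy.optimize import least_squares
def ray(c,p):
    K=c["intrinsics"];v=np.linalg.inv(K)@[p[0],p[1],1]
    return R.from_rotvec(c["rotation"]).apply([v[0],-v[1],-v[2]])
def wray(c,p):
    K=c["intrinsics"];a=np.array([p[0]-K[0,2],p[1]-K[1,2]])/K[0,0];r=np.hypot(*a)
    v=np.array([*(a*np.sin(r)/max(r,1e-9)),np.cos(r)])
    return R.from_rotvec(c["rotation"]).apply([v[0],-v[1],-v[2]])
def at(c,p,z,f=ray):
    d=f(c,p);e=np.array(c["eye"]);return e+d*(z-e[2])/d[2]
def proj(c,X):
    v=R.from_rotvec(c["rotation"]).inv().apply(np.atleast_2d(X)-c["eye"])
    K=c["intrinsics"];return np.c_[K[0,0]*v[:,0]/-v[:,2]+K[0,2],K[1,1]*-v[:,1]/-v[:,2]+K[1,2]]
def wproj(c,X):
    v=R.from_rotvec(c["rotation"]).inv().apply(np.atleast_2d(X)-c["eye"])
    K=c["intrinsics"];x,y,z=v[:,0],-v[:,1],-v[:,2];r=np.hypot(x,y);t=np.arctan2(r,z);k=K[0,0]*t/r
    return np.c_[k*x+K[0,2],k*y+K[1,2]]
E
python3 - <<'E'
from h import *
d=pickle.load(open("p0.pkl","rb"));c=d["side"]
b=np.array([[200,520],[198,365],[65,68],[475,455],[110,180]])/6+[185,200]
def P(q,L):
    x,y,t=q;L=np.array(L)/1000;return np.c_[x+L[:,0]*np.cos(t)-L[:,1]*np.sin(t),y+L[:,0]*np.sin(t)+L[:,1]*np.cos(t),L[:,2]]
for yr in (1,-1):
  L=[[65,yr*110,0],[65,yr*110,96],[65,-yr*110,96],[-65,yr*110,0],[-65+150*np.cos(.436),0,113]]
  best=min((least_squares(lambda q:(proj(c,P(q,L))-b).ravel(),[.6,.5,t]) for t in(0,.8,-.8,1.6,-1.6,2.4,-2.4,3.1)),key=lambda r:r.cost)
  print(yr,best.x,best.cost,best.fun.round(1))
f=lambda p:np.array(p)/10+[240,160]
M=np.array([at(c,f(p),.003) for p in[(112,75),(690,120),(662,428),(45,365)]]);print(M.round(4),M.mean(0))
print([np.linalg.norm(M[i]-M[i-1]).round(3) for i in range(4)])
for n,m,t in[("A",(165,120),(363,125)),("B",(410,146),(611,166)),("C",(125,278),(331,281)),("D",(421,283),(623,313))]:
    a,e=at(c,f(m),.015),at(c,f(t),.015);v=a-e;print(n,((a+e)/2).round(4),np.linalg.norm(v).round(3),np.degrees(np.arctan2(v[1],v[0])).round(1))
# desk / tool facts
s=d["wrist"];print(R.from_rotvec(s["rotation"]).as_matrix().round(2).tolist())
E
```

```text
1 [0.55040258 0.38715733 0.57851869] 2.259708720649245 [ 0.2  1.3 -0.5  0.1 -0.5 -1.2  0.8 -0.  -0.1 -0.7]
-1 [ 0.60691653  0.47735518 -1.61865035] 2534.266630521136 [ 27.9 -21.1  28.5 -21.7 -26.6  12.7 -32.3  24.6   4.4  -4.8]
[[ 0.5952 -0.0788  0.003 ]
 [ 0.3847 -0.1012  0.003 ]
 [ 0.3702  0.0898  0.003 ]
 [ 0.5755  0.1048  0.003 ]] [0.48139518 0.00364392 0.003     ]
[np.float64(0.185), np.float64(0.212), np.float64(0.191), np.float64(0.206)]
A [ 0.5312 -0.0424  0.015 ] 0.071 11.7
B [ 0.4424 -0.0425  0.015 ] 0.071 3.9
C [0.5233 0.0576 0.015 ] 0.07 12.8
D [0.4249 0.044  0.015 ] 0.069 -0.7
[[0.43, -0.86, -0.26], [0.9, 0.41, 0.13], [-0.0, -0.29, 0.96]]
```

Call:
carry_out(motion=[0.1,0,0,0,7.85,0.1,0,0,0,7.85,0.1,0,0,0,7.85,0.1,0,0,0,7.85,0.1,-0.026,0.016,0,0,0.1,-0.026,0.016,0,0,0.1,-0.026,0.016,0,0,0.1,-0.026,0.016,0,0])

```text
clock: 0.95
position: [0.3914, 0.5336, 0.231]
tcp_rot: [-1.497, -2.762, 0.001]
wrist_force: [0.1, -0.5, -0.5]
gripper_width: 0.553
grip_force: 0.0
```

Call:
carry_out(motion=[0.1,-0.026,0.016,0,0,0.1,-0.026,0.016,0,0,0.1,-0.026,0.016,0,0,0.1,-0.026,0.016,0,0,0.1,-0.026,0.016,0,0,0.1,-0.026,0.015,0,0,0.1,-0.026,0.015,0,0,0.1,-0.026,0.015,0,0])

```text
clock: 1.75
position: [0.6096, 0.4274, 0.2308]
tcp_rot: [-1.497, -2.761, 0.001]
wrist_force: [-0.2, -0.3, 0.0]
gripper_width: 0.546
grip_force: 0.0
```

```bash
cat >> h.py <<'E'
BX=np.array([.5504,.3872]);BT=.5785
def box(x,y,z): return np.array([BX[0]+x*np.cos(BT)-y*np.sin(BT),BX[1]+x*np.sin(BT)+y*np.cos(BT),z])
def plan(s,tgt,yaw=None):
    "after spinning tool y to yaw(deg, mod 180 nearest): tool-axis shift to tgt"
    M=R.from_rotvec(s["tcp_rot"]).as_matrix();cur=np.degrees(np.arctan2(M[1,1],M[0,1]))
    sp=0
    if yaw is not None:
        sp=-((yaw-cur+180)%360-180); M=M@R.from_euler('z',sp,degrees=True).as_matrix()
    d=M.T@(np.array(tgt)-s["position"]);print("t",round(s["clock"],2),"pos",s["position"].round(4),"yaw",cur.round(2),"spin",round(sp,2),"shift",d.round(4),"w",round(s["gripper_width"],3),"F",s["wrist_force"].round(1),"g",round(s["grip_force"],1),"j7",s["joints"][6].round(2))
E
python3 - <<'E'
from h import *
from workcell import *
import pickle
c=read_camera("wrist");pickle.dump(c,open("w1.pkl","wb"))
cv2.imwrite("pics/w1.png",cv2.resize(c["image"][:,:,::-1],(800,600),interpolation=cv2.INTER_CUBIC))
plan(sense(),box(.071,0,.103),33.1)
p=wproj(c,[box(.071,y,.113) for y in(-.05,0,.05)]+[box(.065,y,.096) for y in(-.11,.11)])*800/512;print(p.round(0).tolist())
E
```

```text
t 1.8 pos [0.6155 0.4219 0.2305] yaw 32.66 spin -0.44 shift [ 0.0074 -0.0026  0.1274] w 0.55 F [ 3.  -3.1  1.3] g 0.0 j7 -0.0
[[408.0, 373.0], [408.0, 295.0], [408.0, 210.0], [400.0, 438.0], [397.0, 107.0]]
```

View pics/w1.png

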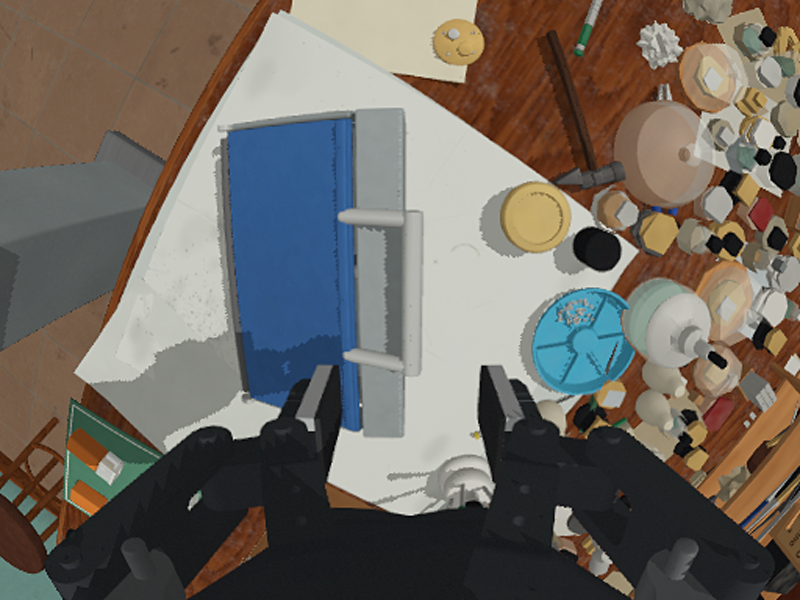

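Call:
carry_out(motion=[0.1,0.006,0,0.01,-0.4,0.1,0,0,0.01,0,0.1,0,0,0.01,0,0.1,0,0,0.01,0,0.1,0,0,0.01,0,0.1,0,0,0,0,0.1,0,0,0,0,0.1,0,0,0,0])

```text
clock: 2.6
position: [0.606, 0.4334, 0.1821]
tcp_rot: [1.488, 2.766, 0.002]
wrist_force: [-0.5, -0.4, -0.6]
gripper_width: 0.553
grip_force: 0.0
```

Run:
```python
from h import *
from workcell import *
c=read_camera("wrist");pickle.dump(c,open("w1.pkl","wb"))
cv2.imwrite("pics/w2.png",cv2.resize(c["image"][30:330,120:320,::-1],(600,900))[0:600])
plan(sense(),box(.071,0,.103),33.1)
p=(wproj(c,[box(.071,y,.113) for y in(-.05,0,.05)]+[box(.065,y,.096) for y in(-.11,.11)]));print(p.round(1).tolist())
```

```text
t 2.65 pos [0.606  0.4334 0.1822] yaw 33.46 spin 0.36 shift [-0.0082 -0.0009  0.0792] w 0.551 F [-0.1 -0.7 -0.4] g 0.0 j7 0.0
[[260.0, 271.3], [260.2, 215.7], [260.5, 150.5], [253.7, 312.9], [253.0, 69.5]]
```

View pics/w2.png

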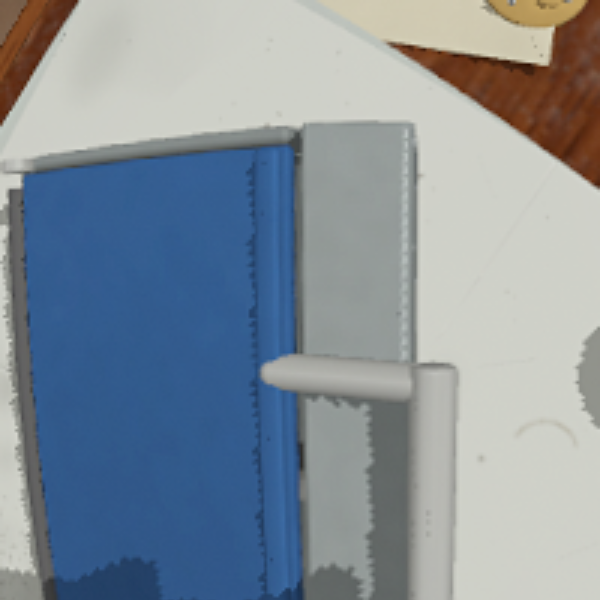

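Call:
carry_out(motion=[0.1,-0.008,0.002,0.005,0.3,0.1,0,0,0.02,0,0.1,0,0,0.02,0,0.1,0,0,0.02,0,0.1,0,0,0.014,0,0.1,0,0,0,0,-1,0,0,0,0,-1,0,0,0,0])

```text
clock: 3.45
position: [0.6127, 0.428, 0.1039]
tcp_rot: [1.495, 2.762, 0.004]
wrist_force: [0.7, -0.8, 0.5]
gripper_width: 0.215
grip_force: 0.0
```

Call:
carry_out(motion=[-1,0,0,0,0,-1,0,0,0,0,-1,0,0,0,0,-1,0,0,0,0,-1,0,0,0,0,-1,0,0,0,0,-1,0,0,0,0,-1,0,0,0,0])

```text
clock: 4.25
position: [0.6115, 0.4273, 0.1041]
tcp_rot: [-1.495, -2.763, 0.0]
wrist_force: [-4.5, -2.7, 6.3]
gripper_width: 0.11
grip_force: 58.8
```

```bash
sed -i 's/BX=np.array.*;BT/BX=np.array([.5536,.3883]);BT/' h.py
python3 - <<'E'
from h import *
from workcell import *
plan(sense(),box(.071,0,.103),33.1)
n=24;a=np.radians(np.linspace(25,179,n+1));d=np.diff(np.c_[np.cos(a),np.sin(a)]*.15,axis=0);print((d*1000).round(0).astype(int).tolist())
E
```

```text
t 4.25 pos [0.6115 0.4273 0.1041] yaw 33.14 spin 0.04 shift [-0.001   0.0012  0.0011] w 0.11 F [-4.5 -2.7  6.3] g 58.8 j7 0.02
[[-8, 15], [-10, 14], [-11, 13], [-12, 11], [-14, 10], [-15, 8], [-15, 7], [-16, 5], [-17, 3], [-17, 1], [-17, -1], [-17, -3], [-16, -4], [-16, -6], [-15, -8], [-14, -9], [-13, -11], [-11, -12], [-10, -14], [-8, -15], [-7, -15], [-5, -16], [-3, -17], [-1, -17]]
```

Call:
carry_out(motion=[-1,0,-0.008,-0.015,0,-1,0,-0.01,-0.014,0,-1,0,-0.011,-0.013,0,-1,0,-0.012,-0.011,0,-1,0,-0.014,-0.01,0,-1,0,-0.015,-0.008,0,-1,0,-0.015,-0.007,0,-1,0,-0.016,-0.005,0])

```text
clock: 5.05
position: [0.5285, 0.3737, 0.189]
tcp_rot: [1.493, 2.76, 0.013]
wrist_force: [1.6, 2.1, 1.2]
gripper_width: 0.109
grip_force: 58.8
```

Call:
carry_out(motion=[-1,0,-0.017,-0.003,0,-1,0,-0.017,-0.001,0,-1,0,-0.017,0.001,0,-1,0,-0.017,0.003,0,-1,0,-0.016,0.004,0,-1,0,-0.016,0.006,0,-1,0,-0.015,0.008,0,-1,0,-0.014,0.009,0])

```text
clock: 5.85
position: [0.4194, 0.304, 0.1608]
tcp_rot: [1.494, 2.763, 0.014]
wrist_force: [3.4, 5.9, -4.7]
gripper_width: 0.104
grip_force: 62.3
```

Call:
carry_out(motion=[-1,0,-0.013,0.011,0,-1,0,-0.011,0.012,0,-1,0,-0.01,0.014,0,-1,0,-0.008,0.015,0,-1,0,-0.007,0.015,0,-1,0,-0.005,0.016,0,-1,0,-0.003,0.017,0,-1,0,-0.001,0.015,0])

```text
clock: 6.65
position: [0.3723, 0.2721, 0.0451]
tcp_rot: [1.495, 2.761, 0.011]
wrist_force: [-12.0, 0.6, 92.5]
gripper_width: 0.097
grip_force: 73.3
```

Run:
```python
from h import *
from workcell import *
plan(sense(),box(-.215,0,.036),33.1)
```

```text
t 6.65 pos [0.3723 0.2721 0.0451] yaw 33.15 spin 0.05 shift [-0.0018  0.0002  0.0091] w 0.097 F [-12.    0.6  92.5] g 73.3 j7 -0.05
```

Call:
carry_out(motion=[-1,0,0,-0.007,0,-1,0,0,-0.004,0,-1,0,0,0,0,-0.4,0,0,0,0,-0.4,0,0,0,0,-0.4,0,0,0,0,-0.4,0,0,0,0,-0.4,0,0,0,0])

```text
clock: 7.45
position: [0.3701, 0.2699, 0.0542]
tcp_rot: [-1.495, -2.763, 0.001]
wrist_force: [-0.3, -1.1, 0.6]
gripper_width: 0.299
grip_force: 0.0
```

Run:
```python
from h import *
from workcell import *
plan(sense(),box(-.215,0,.036),33.1)
c=read_camera("side");w=read_camera("wrist")
pickle.dump((c,w),open("p3.pkl","wb"))
a=cv2.resize(c["image"][190:310,185:345,::-1],(800,600),interpolation=cv2.INTER_CUBIC);cv2.imwrite("pics/s3.png",a)
```

```text
t 7.45 pos [0.3701 0.2699 0.0542] yaw 33.17 spin 0.07 shift [-0.0012  0.0034  0.0181] w 0.299 F [-0.3 -1.1  0.6] g 0.0 j7 -0.05
```

View pics/s3.png

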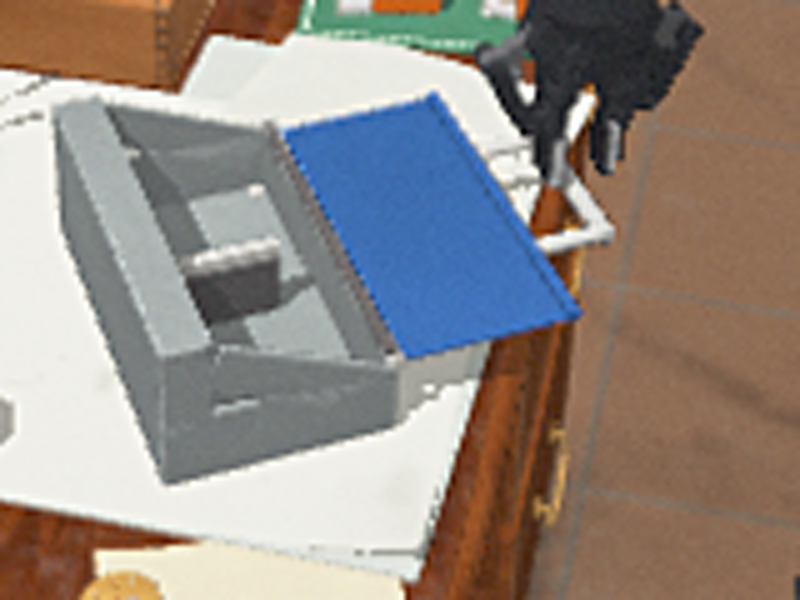

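Call:
carry_out(motion=[-0.4,0,0,-0.03,0,-0.4,0,0,-0.045,0,-0.4,0,0,-0.045,0,-0.4,0,0,-0.045,0,0.2,0,0,-0.03,-8.1,0.2,0,0,0,-8.1,0.2,0,0,0,-8.1,0.2,0,0,0,-8.1])

```text
clock: 8.35
position: [0.3705, 0.2699, 0.2495]
tcp_rot: [0.656, 3.072, 0.001]
wrist_force: [-0.4, -0.0, 0.5]
gripper_width: 0.596
grip_force: 0.0
```

Call:
carry_out(motion=[0.2,0,0,0,-8.1,0.2,0,0,0,-8.1,0.2,0,0,0,-8.1,0.2,0,0,0,-8.1,0.2,-0.01,-0.023,0,0,0.2,-0.01,-0.023,0,0,0.2,-0.01,-0.023,0,0,0.2,-0.01,-0.023,0,0])

```text
clock: 9.15
position: [0.4231, 0.1835, 0.2492]
tcp_rot: [0.218, -3.134, 0.0]
wrist_force: [0.1, 0.3, 0.3]
gripper_width: 0.601
grip_force: 0.0
```

Call:
carry_out(motion=[0.2,-0.011,-0.023,0,0,0.2,-0.011,-0.023,0,0,0.2,-0.011,-0.023,0,0,0.2,-0.011,-0.023,0,0,0.2,-0.011,-0.022,0,0,0.2,-0.01,-0.022,0,0,0.2,-0.01,-0.022,0,0,0.2,0,0,0,0])

```text
clock: 9.95
position: [0.5201, 0.0346, 0.2493]
tcp_rot: [-0.209, 3.134, -0.003]
wrist_force: [-1.0, -0.5, -0.6]
gripper_width: 0.6
grip_force: 0.0
```

Run:
```python
from h import *
from workcell import *
w=read_camera("wrist");pickle.dump(w,open("w4.pkl","wb"))
plan(sense(),[.5262,-.0434,.005],98)
cv2.imwrite("pics/w4.png",cv2.resize(w["image"][:,:,::-1],(800,600),interpolation=cv2.INTER_CUBIC))
```

```text
t 10.0 pos [0.5193 0.0368 0.2491] yaw 97.76 spin -0.24 shift [ 0.0042 -0.0802  0.2441] w 0.603 F [-0.3  0.1 -0.1] g 0.0 j7 1.64
```

View pics/w4.png

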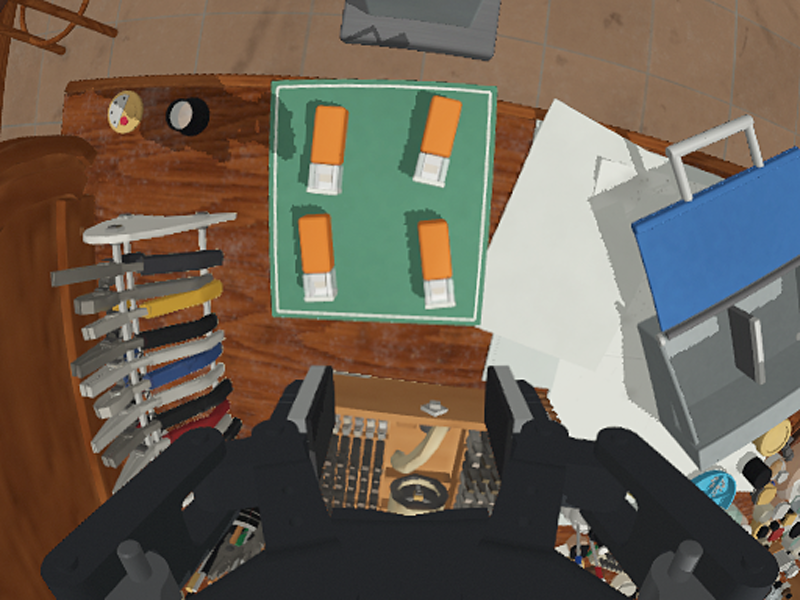

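```bash
cat >> h.py <<'E'
def vials(w):
    hsv=cv2.cvtColor(w["image"],cv2.COLOR_RGB2HSV)
    m=cv2.inRange(hsv,(8,190,110),(17,255,255));m[235:]=0
    out=[]
    for c in cv2.findContours(m,cv2.RETR_EXTERNAL,cv2.CHAIN_APPROX_NONE)[0]:
        if cv2.contourArea(c)<250: continue
        P=np.array([at(w,p[0],.027,wray)[:2] for p in c],np.float32)
        if not(.3<P[:,0].mean()<.65 and abs(P[:,1].mean())<.15): continue
        (cx,cy),(a,b),t=cv2.minAreaRect(P*1000)
        if a<b: a,b,t=b,a,t+90
        t=(t+90)%180-90
        out.append((cx,cy,t,a,b))
    return out
E
python3 - <<'E'
from h import *
w=pickle.load(open("w4.pkl","rb"));print(w["eye"])
for v in vials(w): print(np.round(v,1))
f=lambda p:np.array(p)/1.5625
for n,q in dict(A=[(305,300),(335,299),(300,216),(329,214)],B=[(307,192),(341,193),(316,106),(348,107)],C=[(426,307),(455,305),(419,221),(448,221)],D=[(415,183),(446,187),(433,97),(461,101)]).items():
    P=np.array([at(w,f(p),.027,wray)[:2] for p in q]);m,t=P[:2].mean(0),P[2:].mean(0);v=m-t
    print(n,((m+t)/2).round(4),np.linalg.norm(v).round(3),np.degrees(np.arctan2(*v[::-1])).round(1),np.linalg.norm(P[0]-P[1]).round(3),np.linalg.norm(P[2]-P[3]).round(3))
M=np.array([at(w,f(p),.003,wray)[:2] for p in[(272,81),(496,87),(483,326),(271,317)]]);print(M.round(3),M.mean(0))
for p in[(752,308),(762,381),(733,306)]:
    X=at(w,f(p),.061,wray)[:2]-BX;print((np.cos(BT)*X[0]+np.sin(BT)*X[1]).round(4),(-np.sin(BT)*X[0]+np.cos(BT)*X[1]).round(4))
E
```

```text
[0.44621921 0.02568321 0.39160939]
[518.7 -41.3   7.2  46.2  25.9]
[431.6 -40.    1.7  45.3  25.3]
A [ 0.5313 -0.039 ] 0.07 8.7 0.026 0.024
B [ 0.4435 -0.0394] 0.069 1.5 0.027 0.025
C [0.5239 0.0583] 0.071 13.1 0.024 0.023
D [0.427  0.0456] 0.069 -2.7 0.024 0.022
[[ 0.388 -0.099]
 [ 0.372  0.088]
 [ 0.579  0.11 ]
 [ 0.597 -0.082]] [0.48394732 0.00401401]
-0.0545 -0.0069
0.033 -0.004
-0.0674 -0.029
```

```bash
sed -i 's/(8,190,110),(17,255,255)/(5,170,110),(22,255,255)/' h.py
python3 - <<'E'
from h import *
w=pickle.load(open("w4.pkl","rb"));I=w["image"][:,:,::-1]
for v in vials(w): print(np.round(v,1))
cr=[I[y:y+36,x:x+36] for x,y in[(186,160),(190,92),(264,164),(258,88)]]
cv2.imwrite("pics/n.png",cv2.resize(np.hstack(cr),(800,200),interpolation=cv2.INTER_CUBIC))
E
```

```text
[584.3  73.1 -85.3  79.9  19.3]
[601.8 -17.1 -84.8  83.9  38.4]
[511.8  54.2  13.4  48.   23. ]
[519.  -41.3  10.6  47.5  26.1]
[ 553.2 -147.8   21.1  214.6  169.4]
[ 453.8 -108.5   83.    46.4   25.2]
[442.8 102.4   5.6  54.1  22.7]
[431.5 -40.    1.3  45.6  25.6]
[400.4 101.6  88.8  31.5  27.7]
[414.2  45.1  -5.8  45.7  23.4]
```

View pics/n.png

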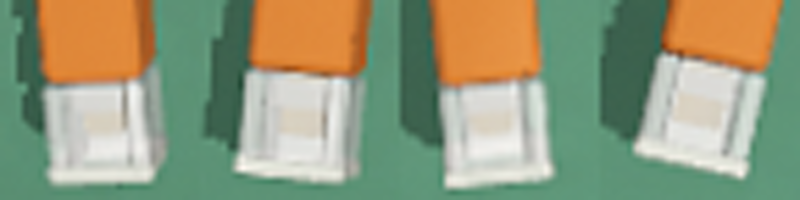

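Call:
carry_out(motion=[0.2,0.006,-0.037,0.03,-2.2,0.2,0,-0.039,0.03,0,0.2,0,0,0.04,0,0.2,0,0,0.04,0,0.2,0,0,0.04,0,0.2,0,0,0.035,0,0.2,0,0,0.02,0,0.2,0,0,0.008,0])

```text
clock: 10.8
position: [0.523, -0.0359, 0.004]
tcp_rot: [0.28, -3.124, -0.002]
wrist_force: [-0.4, -1.0, 0.6]
gripper_width: 0.601
grip_force: 0.0
```

Call:
carry_out(motion=[-1,0,0,0,0,-1,0,0,0,0,-1,0,0,0,0,-1,0,0,0,0,-1,0,0,0,0,-1,0,0,0,0,-1,0,0,-0.01,0,-1,0,0,-0.01,0])

```text
clock: 11.6
position: [0.5248, -0.0375, 0.0268]
tcp_rot: [0.278, -3.129, -0.0]
wrist_force: [-0.4, 0.8, -1.0]
gripper_width: 0.267
grip_force: 59.7
```

Call:
carry_out(motion=[-1,0,0,-0.04,0,-1,0,0,-0.04,0,-1,0,0,-0.04,0,-1,0,0,-0.04,0,-1,0,0,-0.04,8.4,-1,0,0,0,8.4,-1,0,0,0,8.4,-1,0,0,0,8.4])

```text
clock: 12.4
position: [0.525, -0.0377, 0.2273]
tcp_rot: [0.648, 3.073, 0.002]
wrist_force: [-0.4, -0.1, -1.8]
gripper_width: 0.268
grip_force: 59.6
```

Call:
carry_out(motion=[-1,0,0,0,8.4,-1,0,0,0,8.4,-1,0,0,0,8.4,-1,0,0,0,8.2,-1,0.0265,0.022,0,0,-1,0.0265,0.022,0,0,-1,0.0265,0.022,0,0,-1,0.0265,0.022,0,0])

```text
clock: 13.2
position: [0.5406, 0.1004, 0.227]
tcp_rot: [1.496, 2.762, 0.001]
wrist_force: [-0.5, -1.1, -1.4]
gripper_width: 0.267
grip_force: 59.6
```

Call:
carry_out(motion=[-1,0.0265,0.022,0,0,-1,0.0265,0.022,0,0,-1,0.0265,0.022,0,0,-1,0.0265,0.022,0,0,-1,0.0265,0.023,0,0,-1,0.0265,0.023,0,0,-1,0.0265,0.023,0,0,-1,0,0,0,0])

```text
clock: 14.0
position: [0.569, 0.348, 0.226]
tcp_rot: [-1.482, -2.768, -0.004]
wrist_force: [0.2, -0.0, -1.3]
gripper_width: 0.265
grip_force: 59.6
```

Run:
```python
from h import *
from workcell import *
w=read_camera("wrist");pickle.dump(w,open("w5.pkl","wb"))
plan(sense(),box(-.011,-.029,.1),33.1)
cv2.imwrite("pics/w5.png",cv2.resize(w["image"][:,:,::-1],(800,600),interpolation=cv2.INTER_CUBIC))
print((wproj(w,[box(0,0,.061),box(-.018,0,.061),box(.036,.11,.096),box(-.065,.11,.048)])*1.5625).round(0).tolist())
```

```text
t 14.05 pos [0.5696 0.344  0.2261] yaw 33.46 spin 0.36 shift [ 0.0167 -0.0002  0.1261] w 0.265 F [-0.6 -0.6 -1.5] g 59.7 j7 0.18
[[423.0, 213.0], [395.0, 213.0], [488.0, 38.0], [329.0, 56.0]]
```

View pics/w5.png

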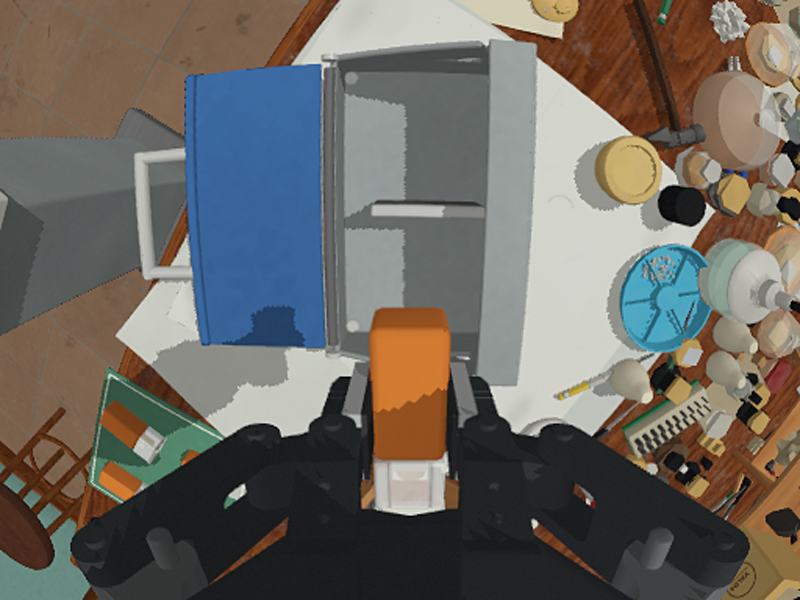

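Call:
carry_out(motion=[-1,0.019,-0.009,0,0.3,-1,0,0,0.03,0,-1,0,0,0.03,0,-1,0,0,0.03,0,-1,0,0,0.03,0,-1,0,0,0.02,0,-1,0,0,0.011,0,-1,0,0,0,0])

```text
clock: 14.85
position: [0.5521, 0.3499, 0.0744]
tcp_rot: [-1.504, -2.757, 0.004]
wrist_force: [-0.3, 0.0, -0.4]
gripper_width: 0.272
grip_force: 59.6
```

Run:
```python
from h import *
from workcell import *
w=read_camera("wrist");pickle.dump(w,open("w6.pkl","wb"))
plan(sense(),box(-.020,-.027,.075),33.1)
X=(sense()["position"][:2]-BX);print(np.cos(BT)*X[0]+np.sin(BT)*X[1],-np.sin(BT)*X[0]+np.cos(BT)*X[1])
w=pickle.load(open("w5.pkl","rb"));print(w["eye"])
```

```text
t 14.9 pos [0.5531 0.3506 0.0757] yaw 32.8 spin -0.3 shift [0.0043 0.001  0.0007] w 0.265 F [-0.6 -0.7 -0.7] g 59.6 j7 0.21
-0.021008729776320928 -0.03126373113980568
[0.52773552 0.40999048 0.36858863]
```

Call:
carry_out(motion=[-1,0,0,0.004,0,-1,0,0,0.004,0,-1,0,0,0.003,0,-1,0,0,0.002,0,-1,0,0,0.002,0,-1,0,0,0.002,0,-1,0,0,0,0,-1,0,0,0,0])

```text
clock: 15.7
position: [0.553, 0.3516, 0.0592]
tcp_rot: [-1.502, -2.759, -0.001]
wrist_force: [-1.6, -1.1, 5.2]
gripper_width: 0.269
grip_force: 60.5
```

Call:
carry_out(motion=[-1,0,0,-0.003,-0.3,-1,0.005,0,0,0,-1,0,0,0.003,0,-1,0,0,0.002,0,-1,0,0,0.002,0,-1,0,0,0.002,0,-1,0,0,0,0,-1,0,0,0,0])

```text
clock: 16.5
position: [0.5515, 0.3563, 0.0568]
tcp_rot: [-1.495, -2.763, -0.005]
wrist_force: [-6.1, -3.4, 23.6]
gripper_width: 0.269
grip_force: 64.3
```

Run:
```python
from h import *
from workcell import *
plan(sense(),box(-.020,-.027,.044),33.1)
w=read_camera("wrist");pickle.dump(w,open("w6.pkl","wb"))
m=cv2.inRange(cv2.cvtColor(w["image"],cv2.COLOR_RGB2HSV),(5,150,80),(22,255,255))[:,230:295]
ys=np.where(m[:, 20:45].sum(1)>255*12)[0];print(ys.min(),ys.max())
c=read_camera("side");pickle.dump(c,open("s6.pkl","wb"))
```

```text
t 16.5 pos [0.5515 0.3563 0.0568] yaw 33.15 spin 0.05 shift [-0.0014 -0.0008  0.0128] w 0.269 F [-6.1 -3.4 23.6] g 64.3 j7 0.22
196 292
```

Call:
carry_out(motion=[-1,0,0,0.002,0,-1,0,0,0.002,0,-1,0,0,0.002,0,-1,0,0,0.002,0,-1,0,0,0,0,-1,0,0,0,0,-1,0,0,0,0,-1,0,0,0,0])

```text
clock: 17.4
position: [0.5545, 0.3543, 0.0496]
tcp_rot: [1.496, 2.757, 0.007]
wrist_force: [-2.3, -6.2, 23.2]
gripper_width: 0.263
grip_force: 69.7
```

Run:
```python
from h import *
from workcell import *
s=sense();plan(s,box(-.020,-.027,.044),33.1);print(s["moment"].round(2))
w=read_camera("wrist");pickle.dump(w,open("w7.pkl","wb"))
m=cv2.inRange(cv2.cvtColor(w["image"],cv2.COLOR_RGB2HSV),(5,150,80),(22,255,255))[:,230:295]
ys=np.where(m[:, 20:45].sum(1)>255*12)[0];print(ys.min(),ys.max())
```

```text
t 17.4 pos [0.5545 0.3543 0.0496] yaw 33.04 spin -0.06 shift [ 0.002  -0.0022  0.0056] w 0.263 F [-2.3 -6.2 23.2] g 69.7 j7 0.22
[-0.92  0.73  0.12]
196 290
```

Call:
carry_out(motion=[-1,0,0,0.002,0,-1,0,0,0.002,0,-1,0,0,0.002,0,-1,0,0,0.002,0,-1,0,0,0,0,-1,0,0,0,0,-1,0,0,0,0,-1,0,0,0,0])

```text
clock: 18.25
position: [0.5566, 0.3535, 0.0429]
tcp_rot: [1.496, 2.754, 0.01]
wrist_force: [-1.2, -8.7, 27.4]
gripper_width: 0.27
grip_force: 76.3
```

```bash
cat >> h.py <<'E'
def tilt(w,s,ap=.0095,off=.006,mdir=-1):
    "predicted rows (raw) of the tail-top edge and tail-bottom edge for tilt angles; mouth along mdir*tool x"
    M=R.from_rotvec(s["tcp_rot"]).as_matrix();ux=mdir*M[:,0];dn=np.array([0,0,-1.])
    P=s["position"]-ap*dn
    for th in (0,10,20,30,35,40,45,50,55):
        t=np.radians(th);u=ux*np.cos(t)+dn*np.sin(t);n=-ux*np.sin(t)+dn*np.cos(t)
        tail=P-(.035-off)*u
        orf=P+(.011+off)*u   # orange/neck boundary
        print(th,wproj(w,[tail-.012*n,tail+.012*n,orf-.012*n]).round(0)[:,1])
def orange(w):
    m=cv2.inRange(cv2.cvtColor(w["image"],cv2.COLOR_RGB2HSV),(5,150,60),(22,255,255))[:,250:275]
    r=(m>0).mean(1);v=w["image"][:,250:275].mean((1,2));ys=np.where(r>.5)[0];print("rows",ys.min(),ys.max(),"bright",v[ys.min():ys.max()+1:3].round(0).tolist())
E
python3 - <<'E'
from h import *
from workcell import *
s=sense();plan(s,box(-.020,-.027,.044),33.1)
w=read_camera("wrist");pickle.dump(w,open("w8.pkl","wb"))
orange(w);tilt(w,s)
E
```

```text
t 18.25 pos [0.5566 0.3535 0.0429] yaw 32.99 spin -0.11 shift [ 0.0037 -0.0035 -0.0012] w 0.27 F [-1.2 -8.7 27.4] g 76.3 j7 0.23
rows 198 288 bright [116.0, 131.0, 132.0, 133.0, 133.0, 134.0, 134.0, 135.0, 135.0, 135.0, 136.0, 138.0, 153.0, 159.0, 145.0, 139.0, 139.0, 139.0, 139.0, 139.0, 139.0, 139.0, 125.0, 105.0, 103.0, 103.0, 102.0, 102.0, 102.0, 102.0, 98.0]
0 [212. 196. 298.]
10 [222. 196. 297.]
20 [234. 198. 295.]
30 [246. 202. 292.]
35 [253. 205. 290.]
40 [260. 208. 288.]
45 [267. 212. 286.]
50 [273. 217. 283.]
55 [279. 222. 281.]
```

Run:
```python
from h import *
from workcell import *
s=sense();w=pickle.load(open("w8.pkl","rb"))
M=R.from_rotvec(s["tcp_rot"]).as_matrix();ux=-M[:,0];dn=np.array([0,0,-1.])
obs=np.array([236,197,289.])
def f(q):
    t,ap,off=q[0],q[1]/1000,q[2]/1000
    P=s["position"]-ap*dn;u=ux*np.cos(t)+dn*np.sin(t);n=-ux*np.sin(t)+dn*np.cos(t)
    a=P-(.035-off)*u
    return np.r_[wproj(w,[a-.012*n,a+.012*n,P+(.011+off)*u-.012*n])[:,1]-obs,(off*1000-6.4)*.3]
r=least_squares(f,[.4,12,6]);print(np.degrees(r.x[0]),r.x[1:],r.cost)
```

```text
25.212636781272582 [5.33060674 6.16719678] 0.002931109525648758
```

Run:
```python
from h import *
from workcell import *
w=read_camera("wrist");c=read_camera("side");sc=read_camera("scene");pickle.dump((w,c,sc),open("p9.pkl","wb"))
a=cv2.resize(w["image"][90:330,180:340],(400,600),interpolation=cv2.INTER_CUBIC)
X=proj(c,[box(-.02,0,.06)])[0];Y=proj(sc,[box(-.02,0,.06)])[0];print(X,Y)
g=lambda I,p:cv2.resize(I[int(p[1])-38:int(p[1])+22,int(p[0])-40:int(p[0])+40],(400,300),interpolation=cv2.INTER_CUBIC)
cv2.imwrite("pics/m9.png",np.hstack([a,np.vstack([g(c["image"],X),g(sc["image"],Y)])])[:,:,::-1])
```

```text
[234.77849473 237.25612194] [190.49248531 223.52408011]
```

View pics/m9.png

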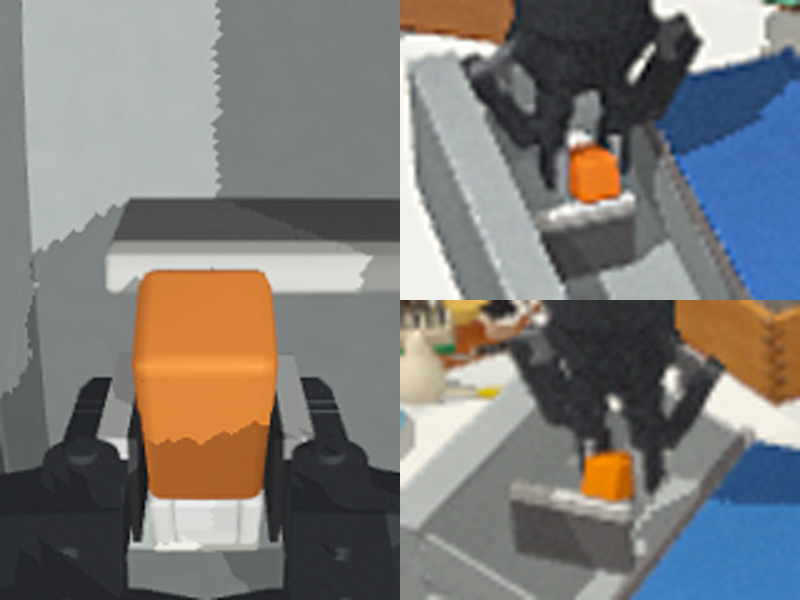

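Run:
```python
from h import *
from workcell import *
s=sense();w=pickle.load(open("p9.pkl","rb"))[0];print(s["position"],w["eye"])
M=R.from_rotvec(s["tcp_rot"]).as_matrix();ux=-M[:,0];dn=np.array([0,0,-1.])
obs=np.array([235,198,288.,309])
def f(q):
    t,ap,off=q[0],q[1]/1000,q[2]/1000
    P=s["position"]-ap*dn;u=ux*np.cos(t)+dn*np.sin(t);n=-ux*np.sin(t)+dn*np.cos(t)
    a=P-(.035-off)*u
    return np.r_[wproj(w,[a-.012*n,a+.012*n,P+(.011+off)*u-.012*n,P+(.035+off)*u-.012*n])[:,1]-obs,(off*1000-6.4)*.2]
r=least_squares(f,[.4,12,6]);print(np.degrees(r.x[0]),r.x[1:],r.fun)
g=lambda q:wproj(w,[box(-.02,q[0]-.004,q[1]),box(-.02,q[0]+.004,q[1])])[:,1]-[206.8,186.2]
r=least_squares(g,[0,.06]);print(r.x,r.fun)
# lateral scale: vial width at tail top edge 135..272 crop, bar front end col 107 crop
print(w["eye"][2]-.2973*1000*.024/(137/2.5), "z of tail top edge approx")
```

```text
[0.55654291 0.35355128 0.04284652] [0.51447344 0.416288   0.18493025]
23.512996952344846 [2.99737181 8.17233021] [-0.28178127  0.00493347  0.90523426 -0.66459883  0.35446604]
[0.01086538 0.08056725] [ 5.68434189e-14 -8.52651283e-14]
0.05472586628100026 z of tail top edge approx
```

Call:
carry_out(motion=[-1,0.003,0,0,0,-1,0.002,0,0.002,0,-1,0.001,0,0.002,0,-1,0,0,0.002,0,-1,0,0,0.002,0,-1,0,0,0.002,0,-1,0,0,0,0,-1,0,0,0,0])

```text
clock: 19.25
position: [0.5594, 0.356, 0.0347]
tcp_rot: [1.495, 2.742, 0.017]
wrist_force: [6.6, -11.3, 27.3]
gripper_width: 0.266
grip_force: 90.0
```

Run:
```python
from h import *
from workcell import *
s=sense();plan(s,box(-.020,-.027,.044),33.1)
w=read_camera("wrist");pickle.dump(w,open("w10.pkl","wb"))
orange(w);tilt(w,s,.014)
```

```text
t 19.25 pos [0.5594 0.356  0.0347] yaw 32.81 spin -0.29 shift [ 0.0031 -0.0071 -0.0094] w 0.266 F [  6.6 -11.3  27.3] g 90.0 j7 0.22
rows 209 288 bright [113.0, 140.0, 141.0, 141.0, 142.0, 142.0, 143.0, 143.0, 143.0, 143.0, 144.0, 144.0, 144.0, 144.0, 145.0, 149.0, 152.0, 133.0, 128.0, 128.0, 124.0, 99.0, 99.0, 99.0, 99.0, 98.0, 97.0]
0 [217. 198. 303.]
10 [227. 199. 302.]
20 [239. 201. 300.]
30 [252. 205. 297.]
35 [259. 209. 295.]
40 [266. 212. 293.]
45 [273. 217. 291.]
50 [280. 222. 288.]
55 [286. 227. 286.]
```

Call:
carry_out(motion=[-1,0.001,-0.002,0.002,0,-1,0.001,-0.002,0.002,0,-1,0.001,-0.002,0.002,0,-1,0,0,0.002,0,-1,0,0,0,0,-1,0,0,0,0,-1,0,0,0,0,-1,0,0,0,0])

```text
clock: 20.1
position: [0.5566, 0.3537, 0.029]
tcp_rot: [1.496, 2.736, 0.022]
wrist_force: [9.4, -14.6, 35.9]
gripper_width: 0.262
grip_force: 98.8
```

Run:
```python
from h import *
from workcell import *
s=sense();plan(s,box(-.020,-.027,.044),33.1)
w=read_camera("wrist");pickle.dump(w,open("w11.pkl","wb"))
orange(w);tilt(w,s,.014)
```

```text
t 20.1 pos [0.5566 0.3537 0.029 ] yaw 32.67 spin -0.43 shift [ 0.0034 -0.0033 -0.0151] w 0.262 F [  9.4 -14.6  35.9] g 98.8 j7 0.22
rows 217 288 bright [116.0, 145.0, 145.0, 146.0, 146.0, 146.0, 146.0, 147.0, 147.0, 147.0, 147.0, 147.0, 147.0, 147.0, 148.0, 148.0, 149.0, 152.0, 134.0, 114.0, 97.0, 97.0, 97.0, 96.0]
0 [217. 198. 304.]
10 [227. 199. 303.]
20 [239. 201. 300.]
30 [252. 206. 297.]
35 [259. 209. 295.]
40 [266. 213. 293.]
45 [273. 217. 291.]
50 [280. 222. 288.]
55 [286. 227. 286.]
```

Call:
carry_out(motion=[-1,0,0,-0.02,0,-1,0,0,-0.04,0,-1,0,0,-0.04,0,-1,0.02,0,0,0,-1,0.02,0,0,0,-1,0.008,0,0,0,-1,0,0,0,0,-1,0,0,0,0])

```text
clock: 20.95
position: [0.5143, 0.3991, 0.1177]
tcp_rot: [1.495, 2.762, -0.002]
wrist_force: [-0.0, 0.3, -0.8]
gripper_width: 0.266
grip_force: 93.4
```

Run:
```python
from h import *
from workcell import *
s=sense();plan(s,box(-.020,.0235,.09),33.1)
w=read_camera("wrist");pickle.dump(w,open("w12.pkl","wb"))
orange(w);tilt(w,s,.012)
```

```text
t 20.95 pos [0.5143 0.3991 0.1177] yaw 33.14 spin 0.04 shift [-0.007   0.0071  0.0277] w 0.266 F [-0.   0.3 -0.8] g 93.4 j7 0.1
rows 216 288 bright [99.0, 127.0, 126.0, 127.0, 127.0, 127.0, 128.0, 128.0, 128.0, 128.0, 128.0, 129.0, 129.0, 129.0, 129.0, 129.0, 131.0, 133.0, 113.0, 102.0, 81.0, 81.0, 81.0, 81.0, 74.0]
0 [214. 197. 301.]
10 [224. 197. 300.]
20 [236. 199. 298.]
30 [249. 204. 295.]
35 [256. 207. 293.]
40 [263. 210. 291.]
45 [269. 214. 288.]
50 [276. 219. 286.]
55 [283. 224. 283.]
```

Call:
carry_out(motion=[-1,-0.007,0.006,0.01,0,-1,0,0,0.01,0,-1,0,0,0.003,0,-1,0,0,0.003,0,-1,0,0,0.002,0,-1,0,0,0,0,-1,0,0,0,0,-1,0,0,0,0])

```text
clock: 21.8
position: [0.5229, 0.3978, 0.0907]
tcp_rot: [1.495, 2.763, 0.001]
wrist_force: [0.3, -0.1, -0.7]
gripper_width: 0.264
grip_force: 93.4
```

Call:
carry_out(motion=[-1,0,0,0.002,0,-1,0,0,0,0,-1,0,0,0,0,-1,0,0,0,0,-1,0,0,0.002,0,-1,0,0,0,0,-1,0,0,0,0,-1,0,0,0,0])

```text
clock: 22.6
position: [0.5228, 0.3976, 0.0863]
tcp_rot: [1.495, 2.763, 0.0]
wrist_force: [0.1, 0.0, -1.8]
gripper_width: 0.264
grip_force: 93.4
```

Call:
carry_out(motion=[-1,0,0,0.002,0,-1,0,0,0,0,-1,0,0,0,0,-1,0,0,0,0,-1,0,0,0,0,-1,0,0,0,0,-1,0,0,0,0,-1,0,0,0,0])

```text
clock: 23.4
position: [0.5228, 0.3976, 0.0844]
tcp_rot: [1.495, 2.763, 0.0]
wrist_force: [0.2, -0.6, -1.8]
gripper_width: 0.267
grip_force: 93.4
```

Call:
carry_out(motion=[-1,0,0,0.002,0,-1,0,0,0,0,-1,0,0,0,0,-1,0,0,0,0,-1,0,0,0,0,-1,0,0,0,0,-1,0,0,0,0,-1,0,0,0,0])

```text
clock: 24.2
position: [0.5228, 0.3976, 0.0823]
tcp_rot: [1.495, 2.763, 0.0]
wrist_force: [1.0, -0.1, -1.5]
gripper_width: 0.267
grip_force: 93.4
```

Call:
carry_out(motion=[-1,0,0,0.002,0,-1,0,0,0,0,-1,0,0,0,0,-1,0,0,0,0,-1,0,0,0,0,-1,0,0,0,0,-1,0,0,0,0,-1,0,0,0,0])

```text
clock: 25.0
position: [0.5228, 0.3976, 0.0804]
tcp_rot: [1.495, 2.763, 0.0]
wrist_force: [-0.2, 0.3, -0.3]
gripper_width: 0.269
grip_force: 93.4
```

Call:
carry_out(motion=[-1,0,0,0.002,0,-1,0,0,0,0,-1,0,0,0,0,-1,0,0,0,0,-1,0,0,0,0,-1,0,0,0,0,-1,0,0,0,0,-1,0,0,0,0])

```text
clock: 25.8
position: [0.5228, 0.3976, 0.0784]
tcp_rot: [-1.495, -2.763, -0.0]
wrist_force: [-0.4, -0.1, -0.3]
gripper_width: 0.265
grip_force: 93.4
```

Call:
carry_out(motion=[-1,0,0,0.002,0,-1,0,0,0,0,-1,0,0,0,0,-1,0,0,0,0,-1,0,0,0,0,-1,0,0,0,0,-1,0,0,0,0,-1,0,0,0,0])

```text
clock: 26.6
position: [0.5228, 0.3976, 0.0764]
tcp_rot: [1.495, 2.763, 0.0]
wrist_force: [0.3, -0.3, -0.3]
gripper_width: 0.264
grip_force: 93.4
```

Run:
```python
from h import *
from workcell import *
s=sense();plan(s,box(-.020,.0235,.08),33.1)
w=read_camera("wrist");pickle.dump(w,open("w13.pkl","wb"))
I=w["image"][:,245:280].mean((1,2))
c=w["image"][:,225:300].mean(2).astype(int)
print(c[270:384:4,5:75:8].tolist())
```

```text
t 26.6 pos [0.5228 0.3976 0.0764] yaw 33.17 spin 0.07 shift [-0.0012  0.0007 -0.0036] w 0.264 F [ 0.3 -0.3 -0.3] g 93.4 j7 0.13
[[172, 110, 112, 113, 112, 112, 111, 109, 122], [40, 98, 105, 97, 91, 80, 105, 76, 31], [38, 88, 81, 81, 81, 81, 79, 68, 32], [40, 39, 81, 81, 80, 80, 80, 29, 34], [26, 12, 81, 81, 79, 79, 78, 22, 34], [27, 99, 190, 183, 182, 180, 182, 45, 34], [29, 144, 174, 175, 175, 174, 174, 73, 34], [29, 150, 161, 161, 159, 102, 106, 88, 35], [28, 163, 163, 159, 160, 158, 109, 113, 35], [26, 160, 162, 160, 160, 106, 109, 110, 35], [43, 159, 162, 161, 163, 107, 108, 107, 31], [83, 159, 160, 161, 162, 103, 108, 109, 40], [44, 159, 159, 159, 163, 130, 109, 110, 30], [39, 159, 160, 159, 160, 107, 109, 109, 28], [31, 22, 155, 161, 160, 107, 97, 24, 31], [31, 31, 29, 27, 19, 30, 33, 31, 29], [29, 28, 28, 30, 28, 30, 28, 30, 28], [29, 28, 29, 32, 31, 29, 31, 30, 28], [30, 29, 29, 30, 29, 30, 30, 31, 30], [29, 31, 29, 31, 30, 29, 32, 30, 29], [31, 29, 31, 32, 31, 31, 31, 31, 32], [30, 31, 32, 29, 30, 29, 31, 30, 30], [30, 30, 30, 29, 29, 29, 31, 29, 31], [29, 31, 32, 31, 30, 30, 29, 30, 31], [31, 31, 30, 30, 28, 30, 31, 29, 33], [30, 31, 30, 30, 29, 31, 29, 31, 30], [31, 31, 31, 30, 29, 32, 30, 30, 31], [28, 30, 31, 30, 31, 31, 31, 30, 33], [28, 30, 30, 31, 30, 30, 30, 32, 35]]
```

Run:
```python
from h import *
def loc(X):
    X=X[:2]-BX;return np.round([np.cos(BT)*X[0]+np.sin(BT)*X[1],-np.sin(BT)*X[0]+np.cos(BT)*X[1]],4)
w=pickle.load(open("p9.pkl","rb"))[0]
for z in(.055,.061):
  for p in[(226,206.8),(224,186.2)]: print(z,loc(at(w,p,z,wray)))
w=pickle.load(open("w5.pkl","rb"))
for p in[(372,214),(372,203),(450,214),(450,204)]: print(loc(at(w,np.array(p)/1.5625,.061,wray)))
w=pickle.load(open("w13.pkl","rb"));I=w["image"].mean(2)
print(I[150:384:3,212].astype(int).tolist(),I[150:384:3,310].astype(int).tolist())
```

```text
0.055 [-0.033  -0.0024]
0.055 [-0.0335  0.0076]
0.061 [-0.0323 -0.0002]
0.061 [-0.0328  0.0093]
[-0.0335 -0.0008]
[-0.0335  0.0066]
[ 0.0182 -0.0003]
[0.0181 0.0064]
[161, 161, 160, 160, 159, 158, 159, 158, 159, 160, 161, 158, 158, 159, 159, 159, 159, 159, 159, 157, 159, 163, 107, 109, 109, 108, 107, 107, 100, 95, 88, 87, 34, 29, 30, 33, 31, 31, 33, 35, 37, 60, 40, 39, 30, 30, 30, 30, 29, 37, 38, 37, 37, 37, 38, 37, 37, 30, 30, 31, 31, 31, 29, 29, 30, 29, 30, 28, 30, 30, 29, 28, 30, 30, 32, 29, 30, 29] [103, 103, 103, 103, 102, 103, 104, 105, 104, 105, 106, 106, 106, 106, 106, 106, 106, 105, 105, 105, 107, 104, 107, 106, 106, 106, 109, 54, 52, 54, 54, 46, 38, 36, 36, 40, 37, 38, 36, 37, 31, 52, 38, 37, 36, 35, 30, 29, 30, 37, 37, 38, 36, 38, 38, 38, 38, 37, 38, 30, 38, 37, 38, 37, 37, 30, 27, 28, 36, 36, 36, 37, 37, 36, 38, 36, 36, 37]
```

```bash
cat >> h.py <<'E'
def fitv(w,obs,q0,mdir=-1,th=None):
    "obs rows: tail-top edge, tail-bottom edge, orange front, lip top; pose in camera-derived TCP (camera rigid: 74 mm on tool x, 142 up)"
    C=R.from_rotvec(w["rotation"]).as_matrix();t0=C[:,1].copy();t0[2]=0;t0/=np.linalg.norm(t0)  # tool x
    T=np.array(w["eye"])-.0742*t0-np.array([0,0,.1421]);ux=mdir*t0;dn=np.array([0,0,-1.])
    def f(q):
        t,ap,off=q[0],q[1]/1000,q[2]/1000
        P=T-ap*dn;u=ux*np.cos(t)+dn*np.sin(t);n=-ux*np.sin(t)+dn*np.cos(t);a=P-(.035-off)*u
        r=wproj(w,[a-.012*n,a+.012*n,P+(.011+off)*u-.012*n,P+(.035+off)*u-.012*n])[:,1]-np.array(obs)
        return r[~np.isnan(r)]
    r=least_squares(f,q0);return np.degrees(r.x[0]).round(1),r.x[1:].round(1),r.fun.round(1)
E
python3 - <<'E'
from h import *
w=pickle.load(open("w5.pkl","rb"))
I=w["image"][:,256:270].mean((1));
print([(r,I[r].astype(int).tolist()) for r in list(range(194,218,2))+list(range(286,334,3))])
print(fitv(w,[214,197,294,328],[0,9,6]))
w=pickle.load(open("w13.pkl","rb"));I=w["image"][:,250:262].mean(1)
print([(r,I[r].astype(int).tolist()) for r in list(range(208,220,2))+list(range(260,304,2))])
E
```

```text
[(194, [107, 113, 112]), (196, [121, 103, 94]), (198, [141, 74, 27]), (200, [143, 77, 29]), (202, [145, 78, 30]), (204, [146, 79, 30]), (206, [147, 79, 31]), (208, [148, 79, 31]), (210, [175, 98, 38]), (212, [201, 116, 47]), (214, [205, 119, 48]), (216, [208, 122, 49]), (286, [147, 79, 31]), (289, [147, 80, 31]), (292, [146, 78, 30]), (295, [154, 154, 150]), (298, [202, 200, 195]), (301, [201, 198, 190]), (304, [199, 192, 176]), (307, [198, 190, 181]), (310, [193, 182, 174]), (313, [192, 182, 174]), (316, [191, 180, 173]), (319, [191, 181, 173]), (322, [195, 194, 189]), (325, [199, 202, 190]), (328, [215, 217, 206]), (331, [24, 27, 28])]
(np.float64(0.6), array([2.6, 9.3]), array([-0.4,  0.2,  0.7, -0.6]))
[(208, [153, 160, 158]), (210, [153, 160, 157]), (212, [153, 161, 159]), (214, [152, 154, 149]), (216, [171, 91, 31]), (218, [200, 116, 47]), (260, [210, 124, 50]), (262, [211, 124, 50]), (264, [212, 125, 51]), (266, [215, 128, 52]), (268, [212, 125, 51]), (270, [188, 107, 42]), (272, [175, 98, 39]), (274, [171, 95, 38]), (276, [138, 74, 29]), (278, [139, 75, 30]), (280, [138, 75, 29]), (282, [138, 75, 30]), (284, [137, 74, 29]), (286, [137, 74, 30]), (288, [134, 66, 20]), (290, [182, 184, 182]), (292, [175, 174, 171]), (294, [174, 173, 169]), (296, [146, 147, 138]), (298, [156, 163, 161]), (300, [157, 163, 161]), (302, [157, 163, 161])]
```

Run:
```python
from h import *
n=np.nan
w=pickle.load(open("w5.pkl","rb"));print(fitv(w,[211,196,294,n],[0,9,6]))
w=pickle.load(open("p9.pkl","rb"))[0];print(fitv(w,[235.5,197.5,288,309],[.4,9,6]))
w=pickle.load(open("w13.pkl","rb"));print(fitv(w,[270,215,289,296.5],[.7,9,6]));print(w["eye"])
```

```text
(np.float64(-0.9), array([3.1, 8.4]), array([-0.,  0., -0.]))
(np.float64(24.0), array([4.7, 8.7]), array([-0.4,  0.1,  1. , -0.8]))
(np.float64(44.4), array([13.1,  7.7]), array([-0.2,  0. ,  0.6, -0.4]))
[0.48197703 0.46045317 0.21874583]
```

Call:
carry_out(motion=[-1,0,0,0.002,0,-1,0,0,0,0,-1,0,0,0,0,-1,0,0,0,0,-1,0,0,0,0,-1,0,0,0,0,-1,0,0,0,0,-1,0,0,0,0])

```text
clock: 27.45
position: [0.5228, 0.3976, 0.0743]
tcp_rot: [1.495, 2.763, 0.0]
wrist_force: [0.1, -0.1, -0.9]
gripper_width: 0.266
grip_force: 93.4
```

Call:
carry_out(motion=[-1,0,0,0.002,0,-1,0,0,0,0,-1,0,0,0,0,-1,0,0,0,0,-1,0,0,0,0,-1,0,0,0,0,-1,0,0,0,0,-1,0,0,0,0])

```text
clock: 28.25
position: [0.5229, 0.3981, 0.0725]
tcp_rot: [-1.495, -2.763, -0.001]
wrist_force: [0.4, 2.1, 1.6]
gripper_width: 0.27
grip_force: 93.7
```

Call:
carry_out(motion=[-1,0,0,-0.025,0,-1,0,0,0,0,-1,0,0,0.03,0,-1,0,0,-0.03,0,-1,0,0,0,0,-1,0,0,0.03,0,-1,0,0,-0.03,0,-1,0,0,0,0])

```text
clock: 29.05
position: [0.5248, 0.3978, 0.0991]
tcp_rot: [1.495, 2.76, 0.006]
wrist_force: [1.3, -0.1, 0.4]
gripper_width: 0.269
grip_force: 95.2
```

Run:
```python
from h import *
from workcell import *
s=sense();plan(s,box(-.020,.0235,.08),33.1)
w=read_camera("wrist");pickle.dump(w,open("w14.pkl","wb"))
orange(w)
I=w["image"][:,256:270].mean(1);print([(r,I[r].astype(int).tolist()) for r in range(284,304,2)])
```

```text
t 29.05 pos [0.5248 0.3978 0.0991] yaw 33.13 spin 0.03 shift [-0.0002 -0.0012  0.0191] w 0.269 F [ 1.3 -0.1  0.4] g 95.2 j7 0.12
rows 208 291 bright [88.0, 122.0, 121.0, 122.0, 122.0, 123.0, 123.0, 124.0, 124.0, 124.0, 124.0, 125.0, 125.0, 125.0, 125.0, 128.0, 133.0, 127.0, 111.0, 112.0, 111.0, 110.0, 87.0, 84.0, 84.0, 83.0, 83.0, 83.0]
[(284, [142, 76, 30]), (286, [142, 76, 30]), (288, [141, 76, 30]), (290, [141, 75, 29]), (292, [156, 115, 89]), (294, [197, 199, 198]), (296, [182, 182, 180]), (298, [178, 177, 173]), (300, [183, 182, 178]), (302, [183, 183, 178])]
```

Call:
carry_out(motion=[-1,0,0,-0.02,0,-1,-0.02,0,0,0,-1,-0.025,0,0,0,-1,0,0,0.03,0,-1,0,0,0.03,0,-1,0,0,0.008,0,-1,0,0,0,0,-1,0,0,0.003,0])

```text
clock: 29.9
position: [0.5485, 0.3603, 0.0474]
tcp_rot: [1.494, 2.762, 0.003]
wrist_force: [0.8, 0.1, -0.6]
gripper_width: 0.269
grip_force: 95.2
```

Call:
carry_out(motion=[-1,0.001,0,0.002,0,-1,0.001,0,0.002,0,-1,0.001,0,0.002,0,-1,0.001,0,0.002,0,-1,0.001,0,0.002,0,-1,0.001,0,0.002,0,-1,0.001,0,0.002,0,-1,0,0,0,0])

```text
clock: 30.7
position: [0.5485, 0.3627, 0.04]
tcp_rot: [1.497, 2.756, 0.005]
wrist_force: [-5.7, -11.1, 34.4]
gripper_width: 0.265
grip_force: 100.2
```

```bash
cat >> h.py <<'E'
def edges(w,lip=True):
    "rows: tail-top edge, tail-bottom edge, orange front, lip top (colour columns 252..268)"
    I=w["image"][:,252:268].mean(1);o=(I[:,0]>1.5*I[:,1])&(I[:,0]>60);ys=np.where(o)[0];ys=ys[(ys>150)&(ys<310)]
    a,b=ys.min(),ys.max();g=np.gradient(I[:,0]);seg=I[a+4:b-2,0]
    # largest bright drop or rise inside = face edge
    k=a+4+np.array([abs(seg[i+3]-seg[i-3]) if 3<=i<len(seg)-4 else 0 for i in range(len(seg))])
    d=np.array([abs(seg[i+3]-seg[i-3]) if 3<=i<len(seg)-4 else 0 for i in range(len(seg))])
    top=[int(a+4+i) for i in np.argsort(-d)[:6]]
    return a,b+1,top
E
python3 - <<'E'
from h import *
from workcell import *
s=sense();plan(s,box(-.020,-.02,.036),33.1)
w=read_camera("wrist");pickle.dump(w,open("w15.pkl","wb"))
orange(w);a,b,t=edges(w);print(a,b,t)
w=pickle.load(open("w14.pkl","rb"));print(edges(w),fitv(w,[257,207.5,292,np.nan],[.7,9,6]))
E
```

```text
t 30.7 pos [0.5485 0.3627 0.04  ] yaw 33.0 spin -0.1 shift [-0.0013 -0.0018  0.004 ] w 0.265 F [ -5.7 -11.1  34.4] g 100.2 j7 0.21
rows 208 291 bright [102.0, 140.0, 140.0, 141.0, 141.0, 142.0, 142.0, 143.0, 143.0, 143.0, 144.0, 144.0, 144.0, 144.0, 144.0, 146.0, 151.0, 150.0, 132.0, 130.0, 129.0, 129.0, 106.0, 100.0, 99.0, 99.0, 99.0, 99.0]
208 292 [272, 274, 273, 275, 271, 261]
(np.int64(208), np.int64(292), [272, 273, 271, 274, 270, 260]) (np.float64(36.0), array([11.9,  7.5]), array([ 0., -0.,  0.]))
```

Call:
carry_out(motion=[-1,0.001,0,0.002,0,-1,0.001,0,0.002,0,-1,0.001,0,0.002,0,-1,0,0,0.002,0,-1,0,0,0.001,0,-1,0,0,0,0,-1,0,0,0,0,-1,0,0,0,0])

```text
clock: 31.55
position: [0.5536, 0.3625, 0.0373]
tcp_rot: [1.498, 2.746, 0.014]
wrist_force: [-5.4, -19.6, 58.1]
gripper_width: 0.27
grip_force: 103.6
```

```bash
cat > st.py <<'E'
from h import *
from workcell import *
s=sense();X=s["position"][:2]-BX
w=read_camera("wrist");pickle.dump(w,open("last.pkl","wb"))
I=w["image"][:,252:268].mean(1);o=(I[:,0]>1.5*I[:,1])&(I[:,0]>60);ys=np.where(o)[0];ys=ys[(ys>150)&(ys<312)]
a,b=ys.min(),ys.max()+1
# face edge: largest drop of channel 0 after the bright bevel, searched after the bevel max
seg=np.convolve(I[:,0],[1,1,1],'same')/3;m=a+8+np.argmax(seg[a+8:b-4]) if b-a>14 else a
print("t",round(s["clock"],2),"box xy",(np.cos(BT)*X[0]+np.sin(BT)*X[1]).round(4),(-np.sin(BT)*X[0]+np.cos(BT)*X[1]).round(4),"z",s["position"][2].round(4),"F",s["wrist_force"].round(1),"g",round(s["grip_force"]),"w",round(s["gripper_width"],3))
print("rows",a,m+1,b)
try: print(fitv(w,[m+1,a-.5,b,np.nan],[.7,9,6]))
except Exception as e: print(e)
print([int(v) for v in seg[a:b+6:3]])
E
python3 st.py
```

```text
t 31.55 box xy -0.0141 -0.0216 z 0.0373 F [ -5.4 -19.6  58.1] g 104 w 0.27
rows 208 259 293
(np.float64(36.4), array([15.2,  6.9]), array([0., 0., 0.]))
[137, 216, 224, 225, 225, 226, 226, 227, 227, 228, 228, 228, 228, 228, 228, 230, 236, 238, 219, 209, 209, 205, 172, 165, 165, 165, 165, 164, 182, 213, 203]
```

Call:
carry_out(motion=[-1,0,0,-0.01,0,-1,0,0,-0.01,0,-1,-0.01,-0.003,0,0,-1,0,0,0.006,0,-1,0,0,0.004,0,-1,0,0,0.003,0,-1,0,0,0.003,0,-1,0,0,0.002,0])

```text
clock: 32.4
position: [0.5519, 0.3563, 0.034]
tcp_rot: [1.496, 2.754, 0.011]
wrist_force: [-3.8, -13.4, 50.5]
gripper_width: 0.267
grip_force: 101.9
```

Call:
carry_out(motion=[-1,0.001,0,0.002,0,-1,0,0,0.002,0,-1,0.001,0,0.002,0,-1,0,0,0.001,0,-1,0,0,0.001,0,-1,0,0,0,0,-1,0,0,0,0,-1,0,0,0,0])

```text
clock: 33.2
position: [0.5562, 0.3568, 0.0292]
tcp_rot: [1.496, 2.746, 0.021]
wrist_force: [-0.8, -15.5, 51.5]
gripper_width: 0.273
grip_force: 106.5
```

```bash
python3 st.py
```

```text
t 33.2 box xy -0.0151 -0.0278 z 0.0292 F [ -0.8 -15.5  51.5] g 106 w 0.273
rows 215 268 293
(np.float64(40.7), array([15.7,  9.7]), array([ 0., -0.,  0.]))
[191, 225, 229, 229, 230, 230, 230, 231, 231, 231, 232, 232, 232, 232, 232, 232, 234, 237, 233, 208, 198, 166, 163, 163, 162, 161, 193, 201]
```

Call:
carry_out(motion=[-1,0.001,0,0.002,0,-1,0,0,0.002,0,-1,0,0,0.001,0,-1,0,0,0,0,-1,0,0,0,0,-1,0,0,0,0,-1,0,0,0,0,-1,0,0,0,0])

```text
clock: 34.05
position: [0.554, 0.3538, 0.0226]
tcp_rot: [1.499, 2.745, 0.01]
wrist_force: [-2.7, -21.0, 50.8]
gripper_width: 0.269
grip_force: 110.5
```

```bash
python3 st.py
```

```text
t 34.05 box xy -0.0185 -0.0291 z 0.0226 F [ -2.7 -21.   50.8] g 110 w 0.269
rows 224 281 293
(np.float64(47.2), array([19.5, 11.3]), array([-0.,  0.,  0.]))
[186, 219, 232, 232, 232, 233, 233, 233, 234, 234, 235, 235, 235, 235, 235, 236, 236, 236, 237, 234, 188, 159, 158, 172, 192]
```

Call:
carry_out(motion=[-1,0,0,-0.02,0,-1,0,0,-0.04,0,-1,0,0,-0.04,0,-1,0.02,0,0,0,-1,0.02,0,0,0,-1,0.003,0,0,0,-1,0,0,0,0,-1,0,0,0,0])

```text
clock: 34.9
position: [0.5199, 0.3955, 0.1113]
tcp_rot: [1.496, 2.762, -0.003]
wrist_force: [0.6, 0.1, -1.1]
gripper_width: 0.271
grip_force: 103.4
```

```bash
python3 st.py
```

```text
t 34.9 box xy -0.0243 0.0244 z 0.1113 F [ 0.6  0.1 -1.1] g 103 w 0.271
rows 222 279 293
(np.float64(46.7), array([17.6,  8.7]), array([-0., -0., -0.]))
[123, 191, 209, 209, 210, 210, 210, 210, 211, 211, 211, 212, 212, 212, 213, 213, 213, 213, 214, 213, 175, 138, 137, 135, 170, 164]
```

Call:
carry_out(motion=[-1,0,0.003,0.008,0,-1,0,0,0,0,-1,0,0,0.03,0,-1,0,0,0,0,-1,0,0,0,0,-1,0,0,0,0,-1,0,0,0,0,-1,0,0,0,0])

```text
clock: 35.75
position: [0.5228, 0.3988, 0.0753]
tcp_rot: [1.495, 2.763, 0.003]
wrist_force: [0.4, -0.1, -1.1]
gripper_width: 0.271
grip_force: 103.3
```

Call:
carry_out(motion=[-1,0,0,0.002,0,-1,0,0,0,0,-1,0,0,0,0,-1,0,0,0,0,-1,0,0,0,0,-1,0,0,0,0,-1,0,0,0,0,-1,0,0,0,0])

```text
clock: 36.55
position: [0.5223, 0.3985, 0.0723]
tcp_rot: [1.495, 2.763, 0.0]
wrist_force: [-0.1, -0.5, -0.1]
gripper_width: 0.267
grip_force: 103.4
```

Call:
carry_out(motion=[-1,0,0,0.002,0,-1,0,0,0,0,-1,0,0,0,0,-1,0,0,0,0,-1,0,0,0,0,-1,0,0,0,0,-1,0,0,0,0,-1,0,0,0,0])

```text
clock: 37.35
position: [0.5223, 0.3985, 0.0704]
tcp_rot: [1.495, 2.763, 0.0]
wrist_force: [0.1, 0.4, -0.4]
gripper_width: 0.264
grip_force: 103.4
```

Call:
carry_out(motion=[-1,0,0,0.002,0,-1,0,0,0,0,-1,0,0,0,0,-1,0,0,0,0,-1,0,0,0,0,-1,0,0,0,0,-1,0,0,0,0,-1,0,0,0,0])

```text
clock: 38.15
position: [0.5223, 0.3985, 0.0684]
tcp_rot: [1.495, 2.763, 0.0]
wrist_force: [0.3, -0.5, -0.7]
gripper_width: 0.266
grip_force: 103.4
```

Call:
carry_out(motion=[-1,0,0,0.002,0,-1,0,0,0,0,-1,0,0,0,0,-1,0,0,0,0,-1,0,0,0,0,-1,0,0,0,0,-1,0,0,0,0,-1,0,0,0,0])

```text
clock: 38.95
position: [0.5223, 0.3985, 0.0664]
tcp_rot: [1.495, 2.763, 0.0]
wrist_force: [0.1, -0.7, -1.6]
gripper_width: 0.269
grip_force: 103.4
```

Call:
carry_out(motion=[-1,0,0,0.002,0,-1,0,0,0,0,-1,0,0,0,0,-1,0,0,0,0,-1,0,0,0,0,-1,0,0,0,0,-1,0,0,0,0,-1,0,0,0,0])

```text
clock: 39.75
position: [0.5223, 0.3988, 0.0645]
tcp_rot: [1.495, 2.763, 0.001]
wrist_force: [-0.5, 2.0, 1.4]
gripper_width: 0.269
grip_force: 103.7
```

```bash
python3 - <<'E'
from h import *
from workcell import *
w=read_camera("wrist");c=read_camera("side");sc=read_camera("scene");pickle.dump((w,c,sc),open("p16.pkl","wb"))
a=cv2.resize(w["image"][140:380,180:340],(400,600),interpolation=cv2.INTER_CUBIC)
X=proj(c,[box(-.02,0,.06)])[0];Y=proj(sc,[box(-.02,0,.06)])[0]
g=lambda I,p:cv2.resize(I[int(p[1])-38:int(p[1])+22,int(p[0])-40:int(p[0])+40],(400,300),interpolation=cv2.INTER_CUBIC)
cv2.imwrite("pics/m16.png",np.hstack([a,np.vstack([g(c["image"],X),g(sc["image"],Y)])])[:,:,::-1])
E
python3 st.py
```

```text
t 39.9 box xy -0.0205 0.0258 z 0.0644 F [-0.6  1.4  0.2] g 104 w 0.268
rows 223 279 293
(np.float64(46.6), array([16.9, 10.3]), array([-0., -0.,  0.]))
[166, 200, 208, 208, 209, 209, 209, 209, 210, 210, 211, 211, 211, 211, 211, 211, 212, 212, 213, 206, 158, 136, 135, 143, 172, 155]
```

View pics/m16.png

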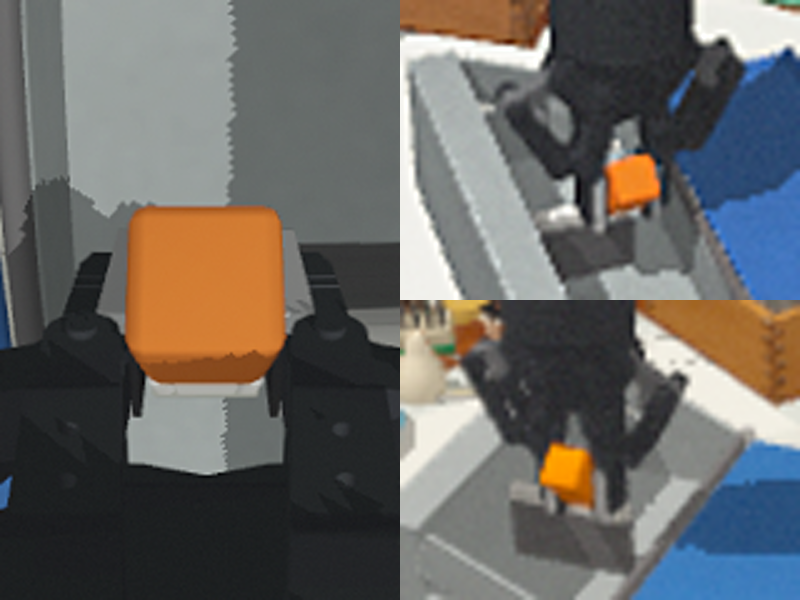

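```bash
sed -i 's/def fitv(w,obs,q0,mdir=-1,th=None):/def fitv(w,obs,q0,mdir=-1,B=.011,L=.035):/; s/P+(.011+off)\*u-.012\*n,P+(.035+off)\*u-.012\*n\])\[:,1\]-np.array(obs)/P+(B+off)*u-.012*n,P+(L+off)*u-.012*n])[:,1]-np.array(obs)/' h.py
python3 - <<'E'
from h import *
n=np.nan
L=[("flat","w5.pkl",None,[211,196,294,n]),("24","p9.pkl",0,[235.5,197.5,288,309]),("35","w10.pkl",None,[258,208.5,289,n]),("44","w13.pkl",None,[270,215,289,296.5]),("p16","p16.pkl",0,[279.5,222.5,293,n])]
for B in(.011,.009,.008):
  for nm,f,k,o in L:
    w=pickle.load(open(f,"rb"));w=w if k is None else w[k]
    print(B,nm,*fitv(w,o,[.4,9,6],B=B))
E
```

```text
0.011 flat -0.9 [3.1 8.4] [-0.  0. -0.]
0.011 24 24.0 [4.7 8.7] [-0.4  0.1  1.  -0.8]
0.011 35 37.6 [11.1 10.4] [0. 0. 0.]
0.011 44 44.4 [13.1  7.7] [-0.2  0.   0.6 -0.4]
0.011 p16 46.9 [17.2  9.6] [0. 0. 0.]
0.009 flat -1.5 [8.  6.8] [0. 0. 0.]
0.009 24 24.0 [6.  8.1] [ 0. -0. -0.  0.]
0.009 35 37.0 [11.9 10.2] [0. 0. 0.]
0.009 44 44.3 [13.4  7.6] [-0.1  0.   0.2 -0.1]
0.009 p16 46.7 [17.4  9.7] [-0.  0.  0.]
0.008 flat -1.8 [10.6  6. ] [ 0. -0.  0.]
0.008 24 24.1 [6.7 7.8] [ 0.2 -0.1 -0.6  0.4]
0.008 35 36.6 [12.3 10.1] [ 0.  0. -0.]
0.008 44 44.3 [13.5  7.5] [ 0. -0. -0.  0.]
0.008 p16 46.5 [17.5  9.7] [0. 0. 0.]
```

Run:
```python
from h import *
c=pickle.load(open("p3.pkl","rb"))[0];w=pickle.load(open("w5.pkl","rb"));w9,c9,_=pickle.load(open("p9.pkl","rb"))
def loc(X):
    d=X[:2]-BX;return np.round([np.cos(BT)*d[0]+np.sin(BT)*d[1],-np.sin(BT)*d[0]+np.cos(BT)*d[1],X[2]],4)
def tri(L):
    A=np.zeros((3,3));b=np.zeros(3)
    for e,d in L:
        d=d/np.linalg.norm(d);P=np.eye(3)-np.outer(d,d);A+=P;b+=P@e
    return np.linalg.solve(A,b)
# front top corners of the bar: near (-y) and far (+y)
for nm,ps,pw in[("front mid",(240,238.6),(238.1,133.6))]:
    X=tri([(c["eye"],ray(c,ps)),(w["eye"],wray(w,pw))]);print(nm,loc(X),proj(c,[X])-ps,wproj(w,[X])-pw)
# wrist only two views
X=tri([(w["eye"],wray(w,(238.1,133.6))),(w9["eye"],wray(w9,(224,196.5)))]);print(loc(X),wproj(w9,[X]))
# bottom of bar front: s3 crop (275,305)
for z in(.04,.05,.057,.061): print(z,loc(at(c,(240,238.6),z)))
print(loc(at(c,(240,251),.006)))
```

```text
front mid [-0.0344  0.002   0.0526] [[-0.08370616  0.00553096]] [[-0.21031998 -0.06089973]]
[-0.0341  0.0019  0.0527] [[223.89948511 196.48204728]]
0.04 [-0.0393 -0.0118  0.04  ]
0.05 [-0.0356 -0.0008  0.05  ]
0.057 [-0.0329  0.0069  0.057 ]
0.061 [-0.0314  0.0112  0.061 ]
[-0.0347  0.0017  0.006 ]
```

Run:
```python
from h import *
w,c,sc=pickle.load(open("p16.pkl","rb"))
def loc(X):
    d=X[:2]-BX;return np.round([np.cos(BT)*d[0]+np.sin(BT)*d[1],-np.sin(BT)*d[0]+np.cos(BT)*d[1],X[2]],4)
from h import box as bx
def pts(I,x0,x1,y0,y1):
    h=cv2.cvtColor(I,cv2.COLOR_RGB2HSV);m=np.zeros(I.shape[:2],np.uint8);m[y0:y1,x0:x1]=cv2.inRange(h,(5,150,60),(22,255,255))[y0:y1,x0:x1]
    k=cv2.findContours(m,0,1)[0];k=max(k,key=cv2.contourArea)[:,0];return k
ks=pts(c["image"],215,275,215,255);kc=pts(sc["image"],160,230,190,250)
print(ks.min(0),ks.max(0),kc.min(0),kc.max(0))
# model: orange body hull projected vs observed bounding boxes in side, scene + wrist rows
def body(q):
    y,z,t,x=q;P=[]
    for s in(-.035,.009):
        for v in(-.012,.012):
            for h in(-.012,.012):
                # local: along u=( -y cos, -z sin); h along up-normal
                P.append(bx(x+v, y-s*np.cos(t)-h*np.sin(t), z-s*np.sin(t)+h*np.cos(t)))
    return np.array(P)
print("origin given as the vial's mid-axis point")
kw=[223,293]
def f(q):
    P=body(q);a=proj(c,P);b=proj(sc,P);d=wproj(w,P)
    return np.r_[a.min(0)-ks.min(0),a[:,0].max()-ks[:,0].max()-1,b.min(0)-kc.min(0),b[:,0].max()-kc[:,0].max()-1,(d[:,1].min()-222.5)*.5,(d[:,1].max()-293)*.3]
for t0 in(.6,.9,1.1):
    r=least_squares(f,[.02,.08,t0,-.02]);print(r.x[:2].round(4),np.degrees(r.x[2]).round(1),r.x[3].round(4),r.cost.round(2),r.fun.round(1))
print(proj(c,[bx(0,0,0)])-0)
```

```text
[235 230] [245 241] [203 190] [229 204]
origin given as the vial's mid-axis point
[0.0117 0.054 ] 138.9 -0.0639 741.23 [  8.   -5.7  11.   -6.5  26.9 -19.2   8.5   7.8]
[0.0066 0.0717] 45.0 -0.0648 821.23 [ 10.   -4.7  13.3  -8.8  26.7 -20.9   9.8   4.2]
[0.013  0.0552] 163.2 -0.0638 761.63 [  7.8  -5.3  10.8  -6.5  27.7 -18.9   8.9   8.6]
[[228.19968797 254.95576329]]
```

Run:
```python
from h import *
w,c,sc=pickle.load(open("p16.pkl","rb"))
def body(y,z,t,x):
    return np.array([box(x+v,y-s*np.cos(t)-h*np.sin(t),z-s*np.sin(t)+h*np.cos(t)) for s in(-.035,.009) for v in(-.012,.012) for h in(-.012,.012)])
for y,z,t in[(.0191,.0748,46.7),(.0191,.0848,46.7),(.0191,.0800,55),(.0191,.08,40)]:
    P=body(y,z,np.radians(t),-.02);a=proj(c,P);b=proj(sc,P);d=wproj(w,P);print(y,z,t,a.min(0).round(1),a.max(0).round(1),"scene",b.min(0).round(1),b.max(0).round(1),"w",d.min(0).round(0),d.max(0).round(0))
h=cv2.inRange(cv2.cvtColor(sc["image"],cv2.COLOR_RGB2HSV),(5,150,60),(22,255,255))[200:235,165:215];print(np.argwhere(h>0).min(0)+[200,165],np.argwhere(h>0).max(0)+[200,165])
h=cv2.inRange(cv2.cvtColor(w["image"],cv2.COLOR_RGB2HSV),(5,150,60),(22,255,255))[200:310,200:320];print(np.argwhere(h>0).min(0)+200,np.argwhere(h>0).max(0)+200)
```

```text
0.0191 0.0748 46.7 [231.1 230.4] [245.2 243.1] scene [177.8 214.9] [193.2 228.2] w [232. 224.] [293. 294.]
0.0191 0.0848 46.7 [231.  227.4] [245.2 240.3] scene [177.5 211.9] [193.  225.3] w [230. 234.] [295. 305.]
0.0191 0.08 55 [231.  227.2] [244.8 242. ] scene [178.  211.9] [193.1 226.9] w [231. 240.] [294. 301.]
0.0191 0.08 40 [231.1 230.3] [245.4 241.3] scene [177.5 214.6] [193.  226.4] w [231. 221.] [294. 301.]
[213 178] [225 188]
[223 230] [292 294]
```

Run:
```python
from h import *
w,c,sc=pickle.load(open("p16.pkl","rb"));w13=pickle.load(open("w13.pkl","rb"));w9=pickle.load(open("p9.pkl","rb"))[0]
def loc(X):
    d=X[:2]-BX;return np.round([np.cos(BT)*d[0]+np.sin(BT)*d[1],-np.sin(BT)*d[0]+np.cos(BT)*d[1],X[2]],4)
for x in(0,.01,.02): print(wproj(w,[box(x,.006,.006),box(x,.006,.055),box(x,-.002,.055)]).round(0).tolist())
for col in(305,312,318,324,330): print(col,w["image"][225:300:3,col].mean(1).astype(int).tolist())
print(loc(at(w,(310,237),.006,wray)),loc(at(w13,(310,231),.006,wray)),loc(at(w9,(270,169),.006,wray)),loc(at(w9,(270,186),.055,wray)),loc(at(w9,(226,207),.055,wray)))
```

```text
[[289.0, 235.0], [296.0, 270.0], [295.0, 281.0]]
[[302.0, 235.0], [312.0, 269.0], [311.0, 280.0]]
[[315.0, 235.0], [328.0, 269.0], [327.0, 280.0]]
305 [105, 105, 105, 105, 76, 51, 37, 36, 36, 34, 42, 33, 60, 87, 29, 36, 37, 37, 37, 37, 36, 27, 29, 30, 38]
312 [106, 107, 104, 105, 73, 54, 53, 39, 34, 37, 40, 37, 36, 38, 37, 37, 58, 43, 37, 37, 36, 36, 29, 29, 36]
318 [105, 106, 105, 106, 67, 53, 52, 53, 54, 54, 53, 52, 51, 51, 35, 39, 37, 35, 35, 36, 38, 35, 33, 29, 38]
324 [104, 105, 105, 106, 77, 54, 53, 53, 55, 55, 54, 53, 55, 109, 110, 35, 35, 36, 36, 37, 37, 35, 37, 29, 36]
330 [105, 107, 106, 106, 70, 54, 52, 54, 55, 54, 54, 52, 55, 108, 108, 118, 129, 124, 29, 29, 38, 37, 36, 28, 36]
[0.0162 0.0043 0.006 ] [0.0178 0.0027 0.006 ] [-0.0108  0.0044  0.006 ] [-0.0126  0.0076  0.055 ] [-0.033  -0.0025  0.055 ]
```

Call:
carry_out(motion=[-1,0,0,-0.027,0,-1,0,0,0,0,-1,0,0,0.03,0,-1,0,0,-0.03,0,-1,0,0,0,0,-1,0,0,0.03,0,-1,0,0,-0.03,0,-1,0,0,0,0])

```text
clock: 40.75
position: [0.5242, 0.399, 0.0932]
tcp_rot: [1.494, 2.761, 0.006]
wrist_force: [0.7, 0.8, 0.8]
gripper_width: 0.26
grip_force: 103.8
```

```bash
sed -i 's/B=.011/B=.009/' h.py; python3 st.py
```

```text
t 40.75 box xy -0.0188 0.025 z 0.0932 F [0.7 0.8 0.8] g 104 w 0.26
rows 219 274 295
(np.float64(42.4), array([17.5,  9. ]), array([-0., -0.,  0.]))
[171, 204, 205, 206, 206, 207, 207, 208, 208, 208, 208, 208, 209, 209, 209, 210, 210, 212, 214, 194, 176, 146, 139, 138, 138, 141, 186, 175]
```

Call:
carry_out(motion=[-1,0,0,0.033,0,-1,0,0,-0.033,0,-1,0,0,0,0,-1,0,0,0.034,0,-1,0,0,-0.034,0,-1,0,0,0,0,-1,0,0,0,0,-1,0,0,0,0])

```text
clock: 41.6
position: [0.5218, 0.3975, 0.0904]
tcp_rot: [-1.496, -2.762, 0.002]
wrist_force: [0.0, 0.1, -0.7]
gripper_width: 0.267
grip_force: 105.3
```

```bash
python3 st.py
python3 - <<'E'
from h import *
# brass on the box floor / neck colours
w=pickle.load(open("last.pkl","rb"));I=w["image"][100:385,150:380].astype(int)
m=(I[...,0]-I[...,2]>35)&(I[...,0]<1.5*I[...,1])
p=np.argwhere(m);print(len(p),p.mean(0)+[100,150] if len(p) else "",(p.min(0)+[100,150],p.max(0)+[100,150]) if len(p) else "")
b=w["image"][294:304,246:280].mean(0).astype(int);print(b[::4].tolist())
E
```

```text
t 41.6 box xy -0.0215 0.0251 z 0.0904 F [ 0.   0.1 -0.7] g 105 w 0.267
rows 210 263 298
(np.float64(35.4), array([19.4,  4.7]), array([ 0., -0.,  0.]))
[167, 199, 200, 201, 201, 202, 202, 203, 203, 203, 204, 204, 204, 204, 205, 205, 209, 216, 207, 188, 185, 185, 184, 148, 142, 142, 142, 142, 141, 161, 192, 180]
95 [238.2        256.45263158] (array([209, 228]), array([297, 295]))
[[169, 144, 124], [170, 145, 127], [170, 145, 126], [170, 145, 125], [170, 145, 125], [170, 144, 126], [166, 141, 123], [164, 139, 121], [163, 139, 120]]
```

Run:
```python
from h import *
for f in("last.pkl","w14.pkl"):
    w=pickle.load(open(f,"rb"));I=w["image"][:,254:268].mean(1).astype(int);print([(r,*I[r]) for r in range(296,332,2)])
```

```text
[(296, np.int64(140), np.int64(72), np.int64(24)), (298, np.int64(201), np.int64(197), np.int64(191)), (300, np.int64(184), np.int64(185), np.int64(184)), (302, np.int64(177), np.int64(177), np.int64(174)), (304, np.int64(181), np.int64(182), np.int64(177)), (306, np.int64(183), np.int64(182), np.int64(178)), (308, np.int64(173), np.int64(174), np.int64(168)), (310, np.int64(154), np.int64(158), np.int64(150)), (312, np.int64(156), np.int64(163), np.int64(160)), (314, np.int64(156), np.int64(163), np.int64(161)), (316, np.int64(157), np.int64(164), np.int64(161)), (318, np.int64(157), np.int64(163), np.int64(161)), (320, np.int64(158), np.int64(164), np.int64(162)), (322, np.int64(126), np.int64(133), np.int64(131)), (324, np.int64(97), np.int64(102), np.int64(101)), (326, np.int64(98), np.int64(103), np.int64(101)), (328, np.int64(99), np.int64(104), np.int64(103)), (330, np.int64(24), np.int64(27), np.int64(28))]
[(296, np.int64(184), np.int64(185), np.int64(183)), (298, np.int64(178), np.int64(177), np.int64(173)), (300, np.int64(182), np.int64(182), np.int64(178)), (302, np.int64(183), np.int64(183), np.int64(178)), (304, np.int64(153), np.int64(156), np.int64(145)), (306, np.int64(149), np.int64(155), np.int64(152)), (308, np.int64(152), np.int64(158), np.int64(156)), (310, np.int64(154), np.int64(161), np.int64(159)), (312, np.int64(156), np.int64(163), np.int64(161)), (314, np.int64(156), np.int64(162), np.int64(160)), (316, np.int64(95), np.int64(100), np.int64(98)), (318, np.int64(99), np.int64(103), np.int64(102)), (320, np.int64(99), np.int64(104), np.int64(103)), (322, np.int64(99), np.int64(103), np.int64(102)), (324, np.int64(99), np.int64(104), np.int64(103)), (326, np.int64(100), np.int64(105), np.int64(103)), (328, np.int64(100), np.int64(105), np.int64(104)), (330, np.int64(25), np.int64(28), np.int64(28))]
```

Call:
carry_out(motion=[-1,0,0,-0.04,0,-1,0,0,-0.04,0,-1,-0.03,0,-0.02,0,-1,-0.03,0,0,0,-1,-0.03,0,0,0,-1,-0.02,0,0,0,-1,0,0,0,0,-1,0,0,0,0])

```text
clock: 42.45
position: [0.5819, 0.3064, 0.1906]
tcp_rot: [-1.496, -2.761, 0.001]
wrist_force: [-0.4, 1.3, -1.3]
gripper_width: 0.268
grip_force: 105.3
```

```bash
python3 st.py
cat >> h.py <<'E'
def brass(w,z=.0115):
    "warm blobs inside the box floor region"
    poly=wproj(w,[box(x,y,.008) for x,y in[(-.058,-.103),(-.058,.103),(.036,.103),(.036,-.103)]]).astype(int)
    m=np.zeros(w["image"].shape[:2],np.uint8);cv2.fillPoly(m,[poly],255)
    I=w["image"].astype(int);k=((I[...,0]-I[...,2]>25)&(I[...,0]<1.6*I[...,1])&(m>0)).astype(np.uint8)
    n,_,st,ce=cv2.connectedComponentsWithStats(k)
    for i in range(1,n):
        if st[i,4]>6:
            X=at(w,ce[i],z,wray)[:2]-BX
            print("brass",st[i].tolist(),(np.cos(BT)*X[0]+np.sin(BT)*X[1]).round(3),(-np.sin(BT)*X[0]+np.cos(BT)*X[1]).round(3),w["image"][int(ce[i][1]),int(ce[i][0])])
E
python3 - <<'E'
from h import *
w=pickle.load(open("last.pkl","rb"));brass(w)
I=w["image"];print(I[290:330:3,261].tolist())
cv2.imwrite("pics/f.png",cv2.resize(I[60:330,130:400,::-1],(600,600)))
E
```

```text
t 42.45 box xy -0.0211 -0.084 z 0.1906 F [-0.4  1.3 -1.3] g 105 w 0.268
rows 209 263 298
(np.float64(35.8), array([19.9,  3.1]), array([-0.,  0., -0.]))
[142, 186, 190, 191, 192, 192, 193, 193, 193, 194, 194, 194, 195, 195, 195, 195, 198, 204, 204, 183, 176, 176, 175, 151, 133, 134, 133, 133, 133, 133, 176, 167]
brass [248, 123, 15, 15, 139] -0.028 -0.037 [212 180  98]
[[133, 71, 29], [132, 70, 27], [132, 68, 23], [188, 178, 171], [166, 165, 161], [173, 173, 169], [165, 166, 160], [173, 120, 69], [175, 124, 73], [98, 96, 90], [82, 80, 74], [145, 135, 122], [88, 84, 77], [76, 74, 68]]
```

Call:
carry_out(motion=[-1,0,0,-0.01,-8.4,-1,0,0,0,-8.4,-1,0,0,0,-8.4,-1,0,0,0,-8.4,-1,0,0,0,-8.4,-1,0,0,0,-8.4,-1,0,0,0,-8.3,-1,0,0,0,-8.3])

```text
clock: 43.3
position: [0.581, 0.3087, 0.2009]
tcp_rot: [0.293, -3.127, -0.001]
wrist_force: [-0.7, 0.5, -0.2]
gripper_width: 0.265
grip_force: 105.3
```

Call:
carry_out(motion=[-1,0.01,-0.03,0,0,-1,0.01,-0.03,0,0,-1,0.01,-0.03,0,0,-1,0.01,-0.03,0,0,-1,0.01,-0.03,0,0,-1,0.011,-0.03,0,0,-1,0.011,-0.03,0,0,-1,0.011,-0.03,0,0])

```text
clock: 44.1
position: [0.5424, 0.0565, 0.2012]
tcp_rot: [0.284, -3.129, -0.002]
wrist_force: [1.0, -1.1, -0.0]
gripper_width: 0.269
grip_force: 105.3
```

Call:
carry_out(motion=[-1,0.011,-0.03,0,0,-1,0.011,-0.03,0,0,-1,0.011,-0.031,0,0,-1,0,0,0.04,0,-1,0,0,0.04,0,-1,0,0,0.04,0,-1,0,0,0,0,-1,0,0,0,0])

```text
clock: 44.9
position: [0.5267, -0.0387, 0.0815]
tcp_rot: [0.281, -3.128, -0.0]
wrist_force: [-0.3, -0.1, 0.0]
gripper_width: 0.267
grip_force: 105.3
```

Run:
```python
from h import *
from workcell import *
plan(sense(),[.525,-.040,.012],100)
w=read_camera("wrist");pickle.dump(w,open("w20.pkl","wb"))
for v in vials(w): print(np.round(v,1))
```

```text
t 44.9 pos [ 0.5267 -0.0387  0.0815] yaw 100.27 spin 0.27 shift [ 0.0019 -0.001   0.0695] w 0.267 F [-0.3 -0.1  0. ] g 105.3 j7 1.93
[534.5 -36.7 -79.7  46.1  19.6]
[ 548.1 -102.2   88.    39.3   17.9]
[496.2  70.3   2.6  47.8  35.7]
[ 508.3 -110.9   75.1   30.3   13. ]
[443.8  89.5   5.5  52.1  21.5]
[ 448.4 -105.1  -83.9   28.3   25.6]
[404.7  88.6  89.5  28.7  25.8]
[414.8  40.6  -4.6  47.1  30.1]
[431.7 -42.    1.1  45.6  23.3]
[ 422.4 -119.7  -80.7   53.8   32.6]
[ 400.8 -142.4  -89.9  107.2   18.3]
```

Call:
carry_out(motion=[-1,0,0,0.03,0,-1,0,0,0.025,0,-1,0,0,0.008,0,-1,0,0,0.004,0,-1,0,0,0.003,0,-1,0,0,0,0,-0.3,0,0,0,0,-0.3,0,0,0,0])

```text
clock: 45.75
position: [0.5274, -0.0399, 0.0121]
tcp_rot: [-0.278, 3.128, 0.0]
wrist_force: [0.3, -0.7, 0.3]
gripper_width: 0.351
grip_force: 0.0
```

Call:
carry_out(motion=[-0.3,0,0,0,0,-0.3,0,0,0,0,0.2,0,0,0,0,0.2,0,0,0,0,0.2,0,0,-0.02,0,0.2,0,0,-0.04,0,0.2,0,0,-0.04,0,0.2,0,0,-0.04,0])

```text
clock: 46.55
position: [0.5262, -0.04, 0.1526]
tcp_rot: [0.278, -3.129, 0.0]
wrist_force: [1.0, -0.0, 0.8]
gripper_width: 0.599
grip_force: 0.0
```

Call:
carry_out(motion=[0.2,0,0.02,-0.04,0,0.2,0,0.02,-0.04,0,0.2,0,0.02,0,0,0.2,0,0.02,0,0,0.2,0,0,0,0,0.2,0,0,0,0,0.2,0,0,0,0,0.2,0,0,0,0])

```text
clock: 47.35
position: [0.5125, 0.0374, 0.2311]
tcp_rot: [0.275, -3.129, 0.001]
wrist_force: [0.1, -0.8, 1.0]
gripper_width: 0.597
grip_force: 0.0
```

```bash
cat > vv.py <<'E'
from h import *
from workcell import *
plan(sense(),[.52,.03,.25],100)
w=read_camera("wrist");pickle.dump(w,open("lastv.pkl","wb"))
for v in vials(w):
    if 40<v[3]<52 and 20<v[4]<28:
        t=np.radians(v[2]);o=np.array(v[:2])+12*np.array([np.cos(t),np.sin(t)])
        # neck colours along the axis, at top height
        P=[[*(o+(s)*np.array([np.cos(t),np.sin(t)]))/1000,.02] for s in(4,10,14,18,22,26,30,34)]
        q=wproj(w,P).round().astype(int);C=[w["image"][min(b,383),a].astype(int) for a,b in q]
        print(np.round(v,1),"origin",o.round(1),"R-B",[int(c[0]-c[2]) for c in C])
E
python3 vv.py
```

```text
t 47.35 pos [0.5125 0.0374 0.2311] yaw 100.04 spin 0.04 shift [-0.0061 -0.0086 -0.0189] w 0.597 F [ 0.1 -0.8  1. ] g 0.0 j7 1.67
[496.5  74.7   5.3  47.4  24.7] origin [508.4  75.8] R-B [163, 163, 86, 5, 15, 22, 5, 2]
[501.5 -41.6   7.2  45.9  26.1] origin [513.4 -40.1] R-B [165, 168, -8, 5, 3, 3, 4, 7]
[431.3 -39.9   1.4  46.   25.7] origin [443.3 -39.6] R-B [165, 163, 4, 3, 21, 14, 3, 5]
[414.2  45.1  -5.4  46.   23.5] origin [426.2  44. ] R-B [165, 162, 3, 5, 22, 8, 3, 10]
```

Call:
carry_out(motion=[0.2,0.006,0.019,0.03,4.7,0.2,0,0.02,0.035,0,0.2,0,0,0.045,0,0.2,0,0,0.045,0,0.2,0,0,0.04,0,0.2,0,0,0.02,0,0.2,0,0,0.009,0,0.2,0,0,0,0])

```text
clock: 48.2
position: [0.5009, 0.0758, 0.0065]
tcp_rot: [0.148, -3.136, 0.001]
wrist_force: [0.7, 0.3, 0.7]
gripper_width: 0.598
grip_force: 0.0
```

Call:
carry_out(motion=[-1,0,0,0,0,-1,0,0,0,0,-1,0,0,0,0,-1,0,0,0,0,-1,0,0,0,0,-1,0,0,0,0,-1,0,0,-0.02,0,-1,0,0,-0.04,0])

```text
clock: 49.0
position: [0.4988, 0.0761, 0.0662]
tcp_rot: [0.15, -3.132, 0.002]
wrist_force: [-0.1, 0.3, -1.3]
gripper_width: 0.265
grip_force: 58.9
```

Call:
carry_out(motion=[-1,0,0,-0.035,7.8,-1,0,0,-0.035,7.8,-1,0,0,-0.035,7.8,-1,0,0,-0.035,7.8,-1,0,0,0,7.8,-1,0,0,0,7.8,-1,0,0,0,7.7,-1,0,0,0,7.7])

```text
clock: 49.8
position: [0.5011, 0.0765, 0.2077]
tcp_rot: [-1.5, -2.76, -0.002]
wrist_force: [0.2, 0.7, -0.7]
gripper_width: 0.264
grip_force: 58.9
```

Call:
carry_out(motion=[-1,0.023,0.0215,0,0,-1,0.023,0.0215,0,0,-1,0.023,0.0215,0,0,-1,0.023,0.0215,0,0,-1,0.023,0.0215,0,0,-1,0.023,0.0215,0,0,-1,0.023,0.0215,0,0,-1,0.023,0.0215,0,0])

```text
clock: 50.6
position: [0.544, 0.3259, 0.2076]
tcp_rot: [-1.492, -2.764, -0.001]
wrist_force: [0.3, -0.6, -0.7]
gripper_width: 0.266
grip_force: 58.9
```

Call:
carry_out(motion=[-1,0.023,0.021,0,0,-1,0,0,0.04,0,-1,0,0,0.04,0,-1,0,0,0.035,0,-1,0,0,0.015,0,-1,0,0,0,0,-1,0,0,0,0,-1,0,0,0,0])

```text
clock: 51.4
position: [0.5509, 0.3561, 0.0799]
tcp_rot: [1.492, 2.762, 0.006]
wrist_force: [-0.4, -0.1, -0.2]
gripper_width: 0.265
grip_force: 59.0
```

```bash
python3 st.py
```

```text
t 51.4 box xy -0.0199 -0.0254 z 0.0799 F [-0.4 -0.1 -0.2] g 59 w 0.265
rows 196 221 292
(np.float64(9.9), array([6.3, 7.7]), array([ 0., -0.,  0.]))
[149, 155, 158, 160, 177, 214, 220, 222, 222, 222, 222, 222, 222, 222, 222, 222, 222, 222, 222, 212, 200, 188, 162, 161, 161, 161, 161, 161, 160, 160, 160, 160, 158, 205]
```

Call:
carry_out(motion=[-1,0,0,0.008,0,-1,0,0,0.007,0,-1,0,0,0.003,0,-1,0,0,0.003,0,-1,0,0,0.003,0,-1,0,0,0.003,0,-1,0,0,0.003,0,-1,0,0,0.003,0])

```text
clock: 52.25
position: [0.5538, 0.3522, 0.0496]
tcp_rot: [1.494, 2.757, 0.004]
wrist_force: [-0.9, -10.4, 25.9]
gripper_width: 0.267
grip_force: 69.7
```

Call:
carry_out(motion=[-1,0.001,0,0.003,0,-1,0.001,0,0.003,0,-1,0.001,0,0.003,0,-1,0.001,0,0.003,0,-1,0.001,0,0.003,0,-1,0.001,0,0.003,0,-1,0.001,0,0.003,0,-1,0.001,0,0.002,0])

```text
clock: 53.05
position: [0.5597, 0.3551, 0.0325]
tcp_rot: [1.495, 2.74, 0.017]
wrist_force: [0.8, -20.3, 51.6]
gripper_width: 0.268
grip_force: 95.6
```

```bash
python3 st.py
```

```text
t 53.05 box xy -0.013 -0.0311 z 0.0325 F [  0.8 -20.3  51.6] g 96 w 0.268
rows 211 261 286
(np.float64(40.5), array([10.6, 11.6]), array([-0., -0.,  0.]))
[189, 225, 228, 229, 229, 230, 230, 230, 231, 231, 232, 232, 232, 232, 232, 233, 237, 233, 205, 202, 179, 163, 162, 162, 162, 186, 196]
```

Call:
carry_out(motion=[-1,0.001,0,0.002,0,-1,0,0,0.002,0,-1,0,0,0.002,0,-1,0,0,0.002,0,-1,0,0,0,0,-1,0,0,0,0,-1,0,0,0,0,-1,0,0,0,0])

```text
clock: 53.9
position: [0.5568, 0.3538, 0.0272]
tcp_rot: [1.496, 2.744, 0.01]
wrist_force: [-9.8, -25.4, 64.5]
gripper_width: 0.271
grip_force: 105.4
```

```bash
python3 st.py
```

```text
t 53.9 box xy -0.0161 -0.0307 z 0.0272 F [ -9.8 -25.4  64.5] g 105 w 0.271
rows 219 272 286
(np.float64(46.6), array([13.1, 13.6]), array([-0.,  0.,  0.]))
[193, 226, 233, 233, 233, 234, 234, 235, 235, 235, 235, 236, 236, 236, 237, 237, 237, 237, 231, 179, 159, 158, 172, 197, 153]
```

Call:
carry_out(motion=[-1,0,0,-0.02,0,-1,0,0,-0.04,0,-1,0,0,-0.035,0,-1,0.02,0,0,0,-1,0.0215,0,0,0,-1,0,0,0,0,-1,0,0,0,0,-1,0,0,0,0])

```text
clock: 54.75
position: [0.5221, 0.3961, 0.1079]
tcp_rot: [1.494, 2.763, -0.002]
wrist_force: [-0.7, -0.1, -1.1]
gripper_width: 0.265
grip_force: 96.9
```

```bash
python3 st.py
```

```text
t 54.75 box xy -0.0221 0.0237 z 0.1079 F [-0.7 -0.1 -1.1] g 97 w 0.265
rows 217 271 286
(np.float64(46.8), array([11.4,  9.2]), array([ 0.,  0., -0.]))
[123, 193, 210, 210, 210, 210, 211, 211, 212, 212, 212, 213, 213, 213, 213, 213, 213, 214, 213, 176, 138, 136, 135, 165, 168]
```

Call:
carry_out(motion=[-1,0.001,0.002,0.02,0,-1,0,0,0.011,0,-1,0,0,0,0,-1,0,0,0,0,-1,0,0,0,0,-1,0,0,0,0,-1,0,0,0,0,-1,0,0,0,0])

```text
clock: 55.6
position: [0.5227, 0.3997, 0.0777]
tcp_rot: [1.493, 2.764, 0.001]
wrist_force: [-0.2, -0.4, -0.7]
gripper_width: 0.269
grip_force: 97.0
```

Call:
carry_out(motion=[-1,0,0,0.002,0,-1,0,0,0,0,-1,0,0,0,0,-1,0,0,0,0,-1,0,0,0,0,-1,0,0,0,0,-1,0,0,0,0,-1,0,0,0,0])

```text
clock: 56.4
position: [0.5226, 0.3995, 0.0753]
tcp_rot: [-1.493, -2.764, -0.0]
wrist_force: [-0.2, 0.2, -1.1]
gripper_width: 0.267
grip_force: 97.0
```

Call:
carry_out(motion=[-1,0,0,0.002,0,-1,0,0,0,0,-1,0,0,0,0,-1,0,0,0,0,-1,0,0,0,0,-1,0,0,0,0,-1,0,0,0,0,-1,0,0,0,0])

```text
clock: 57.2
position: [0.5226, 0.3995, 0.0734]
tcp_rot: [-1.493, -2.764, -0.0]
wrist_force: [0.1, -0.1, -0.3]
gripper_width: 0.267
grip_force: 97.0
```

Call:
carry_out(motion=[-1,0,0,0.002,0,-1,0,0,0,0,-1,0,0,0,0,-1,0,0,0,0,-1,0,0,0,0,-1,0,0,0,0,-1,0,0,0,0,-1,0,0,0,0])

```text
clock: 58.0
position: [0.5226, 0.3995, 0.0714]
tcp_rot: [-1.493, -2.764, -0.0]
wrist_force: [0.3, 0.4, -0.3]
gripper_width: 0.271
grip_force: 97.0
```

Call:
carry_out(motion=[-1,0,0,0.002,0,-1,0,0,0,0,-1,0,0,0,0,-1,0,0,0,0,-1,0,0,0,0,-1,0,0,0,0,-1,0,0,0,0,-1,0,0,0,0])

```text
clock: 58.8
position: [0.5227, 0.4004, 0.07]
tcp_rot: [-1.492, -2.764, -0.002]
wrist_force: [-2.8, 1.0, 4.9]
gripper_width: 0.266
grip_force: 97.9
```

Call:
carry_out(motion=[-1,0,0,-0.027,0,-1,0,0,0,0,-1,0,0,0.03,0,-1,0,0,-0.03,0,-1,0,0,0,0,-1,0,0,0.0315,0,-1,0,0,-0.0315,0,-1,0,0,0,0])

```text
clock: 59.6
position: [0.5248, 0.4001, 0.0981]
tcp_rot: [1.492, 2.762, 0.007]
wrist_force: [1.3, 0.1, 0.7]
gripper_width: 0.267
grip_force: 96.7
```

Call:
carry_out(motion=[-1,0,0,0.0335,0,-1,0,0,-0.0335,0,-1,0,0,0,0,-1,0,0,0.035,0,-1,0,0,-0.035,0,-1,0,0,0,0,-1,0,0,0,0,-1,0,0,0,0])

```text
clock: 60.4
position: [0.5224, 0.3986, 0.0955]
tcp_rot: [-1.494, -2.764, 0.002]
wrist_force: [-0.2, -0.3, -0.3]
gripper_width: 0.265
grip_force: 98.1
```

```bash
python3 st.py
```

```text
t 60.4 box xy -0.0205 0.0256 z 0.0955 F [-0.2 -0.3 -0.3] g 98 w 0.265
rows 204 253 291
(np.float64(34.3), array([13. ,  4.6]), array([ 0.,  0., -0.]))
[169, 199, 199, 200, 200, 201, 202, 202, 202, 203, 203, 203, 204, 204, 204, 210, 216, 204, 188, 187, 186, 186, 186, 159, 142, 142, 142, 142, 141, 176, 191]
```

Call:
carry_out(motion=[-1,0,0,-0.04,0,-1,0,0,-0.04,0,-1,-0.03,0,-0.02,0,-1,-0.03,0,0,0,-1,-0.03,0,0,0,-1,-0.02,0,0,0,-1,0,0,0,0,-1,0,0,0,0])

```text
clock: 61.25
position: [0.5825, 0.3076, 0.1956]
tcp_rot: [-1.493, -2.763, 0.001]
wrist_force: [-0.5, -0.3, -1.2]
gripper_width: 0.266
grip_force: 98.2
```

```bash
python3 st.py
cat > br.py <<'E'
from h import *
w=pickle.load(open("last.pkl","rb"));brass(w)
E
python3 br.py
```

```text
t 61.25 box xy -0.02 -0.0834 z 0.1956 F [-0.5 -0.3 -1.2] g 98 w 0.266
rows 203 253 291
(np.float64(34.7), array([13.7,  3. ]), array([0., 0., 0.]))
[131, 187, 190, 190, 191, 191, 192, 192, 193, 193, 193, 193, 194, 194, 194, 198, 205, 201, 181, 177, 177, 177, 177, 160, 134, 134, 133, 133, 133, 142, 175, 165]
brass [242, 117, 15, 15, 134] -0.034 -0.03 [189 156  83]
brass [252, 155, 15, 15, 132] -0.023 -0.072 [207 174  94]
```

Call:
carry_out(motion=[-1,0,0,-0.01,-7.8,-1,0,0,0,-7.8,-1,0,0,0,-7.8,-1,0,0,0,-7.8,-1,0,0,0,-7.8,-1,0,0,0,-7.7,-1,0,0,0,-7.7,-1,0,0,0,-7.6])

```text
clock: 62.1
position: [0.5816, 0.3098, 0.2059]
tcp_rot: [0.158, -3.137, -0.001]
wrist_force: [-0.2, 0.2, -1.0]
gripper_width: 0.267
grip_force: 98.2
```

Call:
carry_out(motion=[-1,0.0125,-0.0302,0,0,-1,0.0125,-0.0302,0,0,-1,0.0125,-0.0302,0,0,-1,0.0125,-0.0302,0,0,-1,0.0125,-0.0302,0,0,-1,0.0125,-0.0302,0,0,-1,0.012,-0.0302,0,0,-1,0.012,-0.0302,0,0])

```text
clock: 62.9
position: [0.5057, 0.0587, 0.2062]
tcp_rot: [-0.15, 3.138, 0.001]
wrist_force: [0.5, -0.3, -0.6]
gripper_width: 0.267
grip_force: 98.2
```

Call:
carry_out(motion=[-1,0,0,0.04,0,-1,0,0,0.04,0,-1,0,0,0.04,0,-1,0,0,0.035,0,-1,0,0,0.018,0,-1,0,0,0.008,0,-1,0,0,0.006,0,-1,0,0,0,0])

```text
clock: 63.7
position: [0.5068, 0.0587, 0.0194]
tcp_rot: [-0.146, 3.138, 0.001]
wrist_force: [0.3, -0.4, -0.9]
gripper_width: 0.269
grip_force: 98.2
```

Call:
carry_out(motion=[-0.3,0,0,0,0,-0.3,0,0,0,0,-0.3,0,0,0,0,0.2,0,0,0,0,0.2,0,0,0,0,0.2,0,0,-0.03,0,0.2,0,0,-0.04,0,0.2,0,0,-0.04,0])

```text
clock: 64.5
position: [0.5059, 0.0576, 0.1302]
tcp_rot: [0.144, -3.137, 0.001]
wrist_force: [-0.2, 0.0, 0.5]
gripper_width: 0.598
grip_force: 0.0
```

Call:
carry_out(motion=[0.2,0,-0.02,-0.04,0,0.2,0,-0.02,-0.04,0,0.2,0,-0.01,-0.02,0,0.2,0,0,0,0,0.2,0,0,0,0,0.2,0,0,0,0,0.2,0,0,0,0,0.2,0,0,0,0])

```text
clock: 65.3
position: [0.5105, 0.0086, 0.2281]
tcp_rot: [0.146, -3.136, 0.0]
wrist_force: [0.0, 0.8, 0.7]
gripper_width: 0.604
grip_force: 0.0
```

```bash
python3 vv.py
```

```text
t 65.3 pos [0.5105 0.0086 0.2281] yaw 95.32 spin -4.68 shift [-0.0131  0.0194 -0.0219] w 0.604 F [0.  0.8 0.7] g 0.0 j7 1.64
[500.9 -42.7   5.   45.8  25.1] origin [512.9 -41.7] R-B [166, 166, 49, 5, 3, 3, 4, 5]
[482.9  55.4   6.5  46.6  23.9] origin [494.8  56.8] R-B [163, 164, 3, 5, 3, 3, 4, 7]
[431.  -40.7   0.9  45.7  24.7] origin [443.  -40.5] R-B [165, 162, 9, 5, 23, 12, 4, 5]
[413.   44.   -4.7  46.   24.7] origin [424.9  43.1] R-B [163, 157, 3, 3, 23, 7, 3, 8]
```

Call:
carry_out(motion=[0.2,0.037,-0.024,0.03,4.1,0.2,0.0375,-0.0233,0.035,0,0.2,0,0,0.045,0,0.2,0,0,0.045,0,0.2,0,0,0.04,0,0.2,0,0,0.02,0,0.2,0,0,0.0066,0,0.2,0,0,0,0])

```text
clock: 66.15
position: [0.4454, -0.0389, 0.0129]
tcp_rot: [0.032, -3.14, 0.0]
wrist_force: [0.7, -0.6, 0.0]
gripper_width: 0.601
grip_force: 0.0
```

Call:
carry_out(motion=[-1,0,0,0,0,-1,0,0,0,0,-1,0,0,0,0,-1,0,0,0,0,-1,0,0,0,0,-1,0,0,0,0,-1,0,0,-0.02,0,-1,0,0,-0.04,0])

```text
clock: 66.95
position: [0.4436, -0.0387, 0.0729]
tcp_rot: [0.032, -3.136, 0.001]
wrist_force: [-0.1, 0.5, -0.7]
gripper_width: 0.263
grip_force: 59.0
```

Call:
carry_out(motion=[-1,0,0,-0.035,7.3,-1,0,0,-0.035,7.3,-1,0,0,-0.035,7.3,-1,0,0,-0.035,7.3,-1,0,0,0,7.3,-1,0,0,0,7.2,-1,0,0,0,7.2,-1,0,0,0,7.2])

```text
clock: 67.75
position: [0.4456, -0.0388, 0.2141]
tcp_rot: [1.504, 2.757, 0.002]
wrist_force: [0.6, -1.0, -1.6]
gripper_width: 0.263
grip_force: 59.1
```

Call:
carry_out(motion=[-1,0.0245,0.0283,0,0,-1,0.0245,0.0283,0,0,-1,0.0245,0.0283,0,0,-1,0.0245,0.0283,0,0,-1,0.0245,0.0283,0,0,-1,0.0245,0.0283,0,0,-1,0.0245,0.0283,0,0,-1,0.0245,0.0283,0,0])

```text
clock: 68.55
position: [0.5287, 0.2504, 0.2142]
tcp_rot: [1.497, 2.762, 0.002]
wrist_force: [0.6, 1.3, -0.9]
gripper_width: 0.26
grip_force: 59.1
```

Call:
carry_out(motion=[-1,0.0245,0.0283,0,0,-1,0.0245,0.0283,0,0,-1,0.0245,0.0283,0,0,-1,0,0,0.04,0,-1,0,0,0.04,0,-1,0,0,0.035,0,-1,0,0,0.015,0,-1,0,0,0,0])

```text
clock: 69.35
position: [0.558, 0.3561, 0.0817]
tcp_rot: [-1.496, -2.76, 0.006]
wrist_force: [-0.3, -0.3, -0.5]
gripper_width: 0.266
grip_force: 59.1
```

```bash
python3 st.py; python3 -c "
from h import *
from workcell import *
plan(sense(),box(-.02,-.0255,.0775),33.1)"
```

```text
t 69.35 box xy -0.0139 -0.0294 z 0.0817 F [-0.3 -0.3 -0.5] g 59 w 0.266
rows 172 205 268
(np.float64(22.3), array([-0.8, -5.8]), array([-0., -0.,  0.]))
[138, 151, 154, 177, 211, 216, 217, 217, 217, 217, 217, 217, 217, 217, 217, 217, 217, 217, 217, 217, 217, 217, 217, 217, 217, 206, 195, 179, 156, 155, 155, 154, 154, 202]
t 69.4 pos [0.5597 0.3568 0.0839] yaw 33.06 spin -0.04 shift [ 0.0041 -0.0079  0.0064] w 0.263 F [ 1.   1.2 -0.8] g 59.1 j7 0.11
```

Call:
carry_out(motion=[-1,0.004,-0.007,0.008,0,-1,0,0,0.008,0,-1,0,0,0.003,0,-1,0,0,0.003,0,-1,0,0,0.003,0,-1,0,0,0.003,0,-1,0,0,0.003,0,-1,0,0,0.003,0])

```text
clock: 70.2
position: [0.5556, 0.3515, 0.055]
tcp_rot: [1.499, 2.755, -0.001]
wrist_force: [-3.8, -12.3, 24.0]
gripper_width: 0.261
grip_force: 69.4
```

```bash
python3 st.py
```

```text
t 70.2 box xy -0.0185 -0.0319 z 0.055 F [ -3.8 -12.3  24. ] g 69 w 0.261
rows 168 198 267
(np.float64(18.8), array([ 1.7, -6.9]), array([-0.,  0., -0.]))
[142, 201, 202, 203, 205, 206, 206, 207, 213, 233, 238, 230, 227, 227, 227, 227, 227, 227, 227, 227, 227, 227, 227, 227, 227, 227, 227, 227, 226, 209, 183, 171, 171, 181, 228]
```

Call:
carry_out(motion=[-1,0.001,0,0.003,0,-1,0.001,0,0.003,0,-1,0.001,0,0.003,0,-1,0.001,0,0.003,0,-1,0.001,0,0.003,0,-1,0.001,0,0.003,0,-1,0.001,0,0.002,0,-1,0,0,0,0])

```text
clock: 71.05
position: [0.5581, 0.3515, 0.0371]
tcp_rot: [1.5, 2.742, -0.001]
wrist_force: [2.7, -20.3, 28.9]
gripper_width: 0.266
grip_force: 91.5
```

```bash
python3 st.py
```

```text
t 71.05 box xy -0.0164 -0.0333 z 0.0371 F [  2.7 -20.3  28.9] g 92 w 0.266
rows 189 242 272
(np.float64(41.7), array([ 5.1, -4.5]), array([-0.,  0.,  0.]))
[177, 225, 231, 231, 231, 232, 232, 233, 233, 234, 234, 234, 234, 234, 234, 235, 236, 239, 233, 207, 202, 202, 201, 201, 201, 185, 162, 162, 207, 200]
```

Call:
carry_out(motion=[-1,0.001,0,0.002,0,-1,0,0,0.002,0,-1,0,0,0,0,-1,0,0,-0.02,0,-1,0,0,-0.04,0,-1,0,0,-0.02,0,-1,0.02,0,0,0,-1,0,0,0,0])

```text
clock: 71.9
position: [0.535, 0.3835, 0.1069]
tcp_rot: [-1.491, -2.763, -0.006]
wrist_force: [-0.0, 0.9, -1.0]
gripper_width: 0.262
grip_force: 91.3
```

```bash
python3 st.py
```

```text
t 71.9 box xy -0.0182 0.0062 z 0.1069 F [-0.   0.9 -1. ] g 91 w 0.262
rows 193 247 272
(np.float64(45.1), array([ 1. , -6.6]), array([-0.,  0., -0.]))
[172, 206, 208, 209, 209, 210, 210, 210, 211, 211, 211, 211, 211, 212, 212, 212, 212, 214, 213, 187, 172, 172, 171, 171, 162, 136, 149, 180, 174]
```

Call:
carry_out(motion=[-1,0.0085,-0.002,0.02,0,-1,0,0,0.008,0,-1,0,0,0,0,-1,0,0,0,0,-1,0,0,0,0,-1,0,0,0,0,-1,0,0,0,0,-1,0,0,0,0])

```text
clock: 72.75
position: [0.5302, 0.3859, 0.0779]
tcp_rot: [1.497, 2.762, 0.001]
wrist_force: [0.0, 0.1, -1.1]
gripper_width: 0.26
grip_force: 91.4
```

Call:
carry_out(motion=[-1,0,0,0.002,0,-1,0,0,0,0,-1,0,0,0,0,-1,0,0,0,0,-1,0,0,0,0,-1,0,0,0,0,-1,0,0,0,0,-1,0,0,0,0])

```text
clock: 73.55
position: [0.53, 0.3858, 0.0756]
tcp_rot: [1.498, 2.762, 0.0]
wrist_force: [-0.0, 0.1, -1.3]
gripper_width: 0.266
grip_force: 91.4
```

Call:
carry_out(motion=[-1,0,0,0.002,0,-1,0,0,0,0,-1,0,0,0,0,-1,0,0,0,0,-1,0,0,0,0,-1,0,0,0,0,-1,0,0,0,0,-1,0,0,0,0])

```text
clock: 74.35
position: [0.53, 0.3858, 0.0736]
tcp_rot: [-1.498, -2.762, -0.0]
wrist_force: [0.5, 0.1, -0.6]
gripper_width: 0.26
grip_force: 91.4
```

Call:
carry_out(motion=[-1,0.003,0,0.002,0,-1,0,0,0,0,-1,0,0,0,0,-1,0,0,0,0,-1,0,0,0,0,-1,0,0,0,0,-1,0,0,0,0,-1,0,0,0,0])

```text
clock: 75.15
position: [0.5285, 0.3883, 0.0716]
tcp_rot: [1.498, 2.762, 0.0]
wrist_force: [0.0, 0.3, -1.0]
gripper_width: 0.261
grip_force: 91.4
```

Call:
carry_out(motion=[-1,0,0,0.002,0,-1,0,0,0,0,-1,0,0,0,0,-1,0,0,0,0,-1,0,0,0,0,-1,0,0,0,0,-1,0,0,0,0,-1,0,0,0,0])

```text
clock: 75.95
position: [0.5284, 0.3886, 0.0696]
tcp_rot: [-1.497, -2.762, -0.001]
wrist_force: [-1.1, 0.7, 0.3]
gripper_width: 0.264
grip_force: 91.6
```

Call:
carry_out(motion=[-1,0,0,0.002,0,-1,0,0,0,0,-1,0,0,0,0,-1,0,0,0,0,-1,0,0,0,0,-1,0,0,0,0,-1,0,0,0,0,-1,0,0,0,0])

```text
clock: 76.75
position: [0.5284, 0.3894, 0.0684]
tcp_rot: [-1.497, -2.762, -0.003]
wrist_force: [-2.2, 1.8, 5.0]
gripper_width: 0.261
grip_force: 92.4
```

Call:
carry_out(motion=[-1,0,0,-0.028,0,-1,0,0,0,0,-1,0,0,0.03,0,-1,0,0,-0.03,0,-1,0,0,0,0,-1,0,0,0.031,0,-1,0,0,-0.031,0,-1,0,0,0,0])

```text
clock: 77.55
position: [0.5304, 0.389, 0.0974]
tcp_rot: [1.496, 2.759, 0.006]
wrist_force: [0.5, -0.7, 0.3]
gripper_width: 0.262
grip_force: 94.8
```

```bash
python3 st.py
```

```text
t 77.55 box xy -0.0191 0.0133 z 0.0974 F [ 0.5 -0.7  0.3] g 95 w 0.262
rows 192 247 273
(np.float64(44.4), array([ 3.4, -7.3]), array([-0.,  0., -0.]))
[166, 202, 208, 208, 209, 209, 210, 210, 210, 210, 210, 211, 211, 211, 211, 211, 212, 213, 215, 200, 174, 173, 172, 172, 171, 158, 136, 171, 174]
```

Call:
carry_out(motion=[-1,0,0,0.0325,0,-1,0,0,-0.0325,0,-1,0,0,0,0,-1,0,0,0.034,0,-1,0,0,-0.034,0,-1,0,0,0,0,-1,0,0,0,0,-1,0,0,0,0])

```text
clock: 78.4
position: [0.5279, 0.3872, 0.0943]
tcp_rot: [-1.498, -2.761, 0.003]
wrist_force: [-0.8, -0.2, -0.4]
gripper_width: 0.263
grip_force: 98.4
```

```bash
python3 st.py
```

```text
t 78.4 box xy -0.0221 0.0132 z 0.0943 F [-0.8 -0.2 -0.4] g 98 w 0.263
rows 191 247 274
(np.float64(44.1), array([ 4.9, -8.5]), array([-0., -0.,  0.]))
[168, 203, 208, 208, 209, 209, 209, 209, 210, 210, 211, 211, 211, 211, 211, 211, 211, 213, 214, 208, 180, 173, 173, 173, 172, 172, 144, 135, 186, 175]
```

Call:
carry_out(motion=[-1,0,0,-0.04,0,-1,0,0,-0.04,0,-1,-0.03,0,-0.02,0,-1,-0.03,0,0,0,-1,-0.03,0,0,0,-1,-0.01,0,0,0,-1,0,0,0,0,-1,0,0,0,0])

```text
clock: 79.25
position: [0.5817, 0.3062, 0.1947]
tcp_rot: [-1.495, -2.761, 0.0]
wrist_force: [-0.0, 0.5, -1.4]
gripper_width: 0.262
grip_force: 98.4
```

```bash
python3 st.py; python3 br.py
```

```text
t 79.25 box xy -0.0214 -0.0841 z 0.1947 F [-0.   0.5 -1.4] g 98 w 0.262
rows 191 247 299
(np.float64(30.9), array([26.5, -8.5]), array([-0., -0.,  0.]))
[153, 193, 198, 199, 199, 199, 199, 200, 200, 201, 201, 201, 201, 201, 202, 202, 202, 203, 205, 198, 170, 164, 164, 163, 163, 162, 131, 126, 175, 165, 160, 119, 114, 117, 113, 118, 114, 123]
brass [241, 99, 16, 14, 132] -0.036 -0.01 [151 123  65]
brass [242, 118, 15, 15, 136] -0.035 -0.032 [208 176  96]
brass [253, 154, 16, 16, 136] -0.023 -0.072 [203 170  91]
```

Call:
carry_out(motion=[-1,0,0,-0.01,-7.3,-1,0,0,0,-7.3,-1,0,0,0,-7.3,-1,0,0,0,-7.3,-1,0,0,0,-7.2,-1,0,0,0,-7.2,-1,0,0,0,-7.2,-1,0,0,0,-7.2])

```text
clock: 80.1
position: [0.5815, 0.307, 0.2052]
tcp_rot: [0.043, -3.14, -0.001]
wrist_force: [0.1, 0.2, -1.8]
gripper_width: 0.263
grip_force: 98.4
```

Call:
carry_out(motion=[-1,0.0128,-0.0314,0,0,-1,0.0128,-0.0314,0,0,-1,0.0128,-0.0314,0,0,-1,0.0128,-0.0314,0,0,-1,0.0128,-0.0314,0,0,-1,0.0128,-0.0314,0,0,-1,0.0128,-0.0314,0,0,-1,0.0128,-0.0314,0,0])

```text
clock: 80.9
position: [0.4844, 0.0524, 0.2056]
tcp_rot: [-0.035, 3.141, 0.001]
wrist_force: [0.0, 0.2, -0.7]
gripper_width: 0.264
grip_force: 98.4
```

Call:
carry_out(motion=[-1,0.0128,-0.0314,0,0,-1,0.0128,-0.0314,0,0,-1,0.0128,-0.031,0,0,-1,0,0,0.04,0,-1,0,0,0.04,0,-1,0,0,0.04,0,-1,0,0,0,0,-1,0,0,0,0])

```text
clock: 81.7
position: [0.4487, -0.0419, 0.0858]
tcp_rot: [0.032, -3.141, -0.0]
wrist_force: [0.0, 0.2, -0.3]
gripper_width: 0.268
grip_force: 98.4
```

Call:
carry_out(motion=[-1,0,0,0.035,0,-1,0,0,0.018,0,-1,0,0,0.003,0,-1,0,0,0.003,0,-1,0,0,0.003,0,-1,0,0,0.003,0,-1,0,0,0.003,0,-1,0,0,0,0])

```text
clock: 82.5
position: [0.4488, -0.0429, 0.0176]
tcp_rot: [-0.029, 3.141, 0.0]
wrist_force: [0.5, -0.3, -0.5]
gripper_width: 0.261
grip_force: 98.4
```

```bash
python3 st.py;  python3 -c "
from h import *
from workcell import *
plan(sense(),[.447,-.041,.014],91)"
```

```text
t 82.5 box xy -0.3235 -0.3038 z 0.0176 F [ 0.5 -0.3 -0.5] g 98 w 0.261
rows 191 308 312
(np.float64(48.9), array([ 36.1, -36.9]), array([ 0., -0.,  0.]))
[156, 196, 200, 201, 202, 202, 203, 203, 204, 205, 205, 205, 206, 206, 207, 201, 174, 170, 166, 158, 138, 134, 134, 133, 133, 132, 132, 130, 193, 202, 214, 165, 151, 151, 152, 152, 165, 202, 220, 225, 225, 225, 225]
t 82.55 pos [ 0.4488 -0.043   0.0176] yaw 91.06 spin 0.06 shift [0.0017 0.002  0.0036] w 0.262 F [ 0.1 -0.6 -1.2] g 98.4 j7 1.77
```

Call:
carry_out(motion=[-1,0,0,0.003,0,-1,0,0,0.003,0,-1,0,0,0.003,0,-1,0,0,0,0,-1,0,0,0,0,-0.35,0,0,0,0,-0.35,0,0,0,0,-0.35,0,0,0,0])

```text
clock: 83.35
position: [0.4485, -0.043, 0.0085]
tcp_rot: [-0.029, 3.141, 0.0]
wrist_force: [-0.1, 0.7, -0.4]
gripper_width: 0.323
grip_force: 0.0
```

Call:
carry_out(motion=[-0.3,0,0,0,0,0.2,0,0,0,0,0.2,0,0,0,0,0.2,0,0,-0.03,0,0.2,0,0,-0.04,0,0.2,0,0,-0.04,0,0.2,-0.03,0.02,-0.035,0,0.2,-0.03,0.02,-0.035,0])

```text
clock: 84.15
position: [0.5075, -0.0023, 0.1898]
tcp_rot: [-0.026, 3.141, 0.001]
wrist_force: [1.1, 0.0, -0.0]
gripper_width: 0.598
grip_force: 0.0
```

Call:
carry_out(motion=[0.2,0,0.01,-0.03,0,0.2,0,0.01,0,0,0.2,0,0,0,0,0.2,0,0,0,0,0.2,0,0,0,0,0.2,0,0,0,0,0.2,0,0,0,0,0.2,0,0,0,0])

```text
clock: 84.95
position: [0.507, 0.0176, 0.2179]
tcp_rot: [0.028, -3.141, 0.0]
wrist_force: [-0.8, -0.8, -0.5]
gripper_width: 0.599
grip_force: 0.0
```

```bash
python3 vv.py
```

```text
t 84.95 pos [0.507  0.0176 0.2179] yaw 91.03 spin -8.97 shift [-0.015   0.01   -0.0321] w 0.599 F [-0.8 -0.8 -0.5] g 0.0 j7 1.53
[500.7 -41.9   6.6  47.5  25.9] origin [512.6 -40.6] R-B [164, 166, 5, 5, 3, 3, 5, 1]
[482.5  55.6   6.6  46.   24. ] origin [494.5  57. ] R-B [163, 163, 28, 4, 3, 3, 5, 2]
[413.1  44.6  -4.8  46.   23.9] origin [425.1  43.6] R-B [164, 162, 7, 3, 22, 2, 4, 8]
[407.4 -41.    0.5  46.   25. ] origin [419.4 -40.9] R-B [165, 163, 5, 6, 3, 3, 3, 9]
```

Call:
carry_out(motion=[0.2,0.0297,-0.019,0.02,0,0.2,0.0297,-0.019,0.02,0,0.2,0.0297,-0.019,0.02,0,0.2,0,0,0.04,0,0.2,0,0,0.04,0,0.2,0,0,0.04,0,0.2,0,0,0.022,0,0.2,0,0,0.0095,0])

```text
clock: 85.8
position: [0.4176, -0.0408, 0.0048]
tcp_rot: [0.029, -3.138, 0.001]
wrist_force: [0.8, 0.3, 0.0]
gripper_width: 0.6
grip_force: 0.0
```

Call:
carry_out(motion=[-1,0,0,0,0,-1,0,0,0,0,-1,0,0,0,0,-1,0,0,0,0,-1,0,0,0,0,-1,0,0,-0.004,0,-1,-0.008,0,0,0,-1,-0.008,0,0,0])

```text
clock: 86.6
position: [0.4359, -0.0403, 0.0109]
tcp_rot: [-0.029, 3.141, 0.0]
wrist_force: [0.4, 0.7, -0.3]
gripper_width: 0.267
grip_force: 59.0
```

Call:
carry_out(motion=[-1,0,0,0.004,0,-1,0,0,0,0,0.2,0,0,0,0,0.2,0,0,0,0,0.2,0,0,0,0,0.2,0,0,-0.03,0,0.2,0,0,-0.04,0,0.2,0,0,-0.04,0])

```text
clock: 87.4
position: [0.434, -0.0406, 0.1172]
tcp_rot: [0.029, -3.139, 0.001]
wrist_force: [0.9, 0.4, -0.2]
gripper_width: 0.6
grip_force: 0.0
```

Call:
carry_out(motion=[0.2,-0.03,0.02,-0.03,0,0.2,-0.03,0.02,-0.03,0,0.2,-0.014,0.02,-0.03,0,0.2,0,0,0,0,0.2,0,0,0,0,0.2,0,0,0,0,0.2,0,0,0,0,0.2,0,0,0,0])

```text
clock: 88.2
position: [0.5069, 0.0201, 0.2057]
tcp_rot: [0.027, -3.139, 0.001]
wrist_force: [0.4, 0.2, 0.4]
gripper_width: 0.6
grip_force: 0.0
```

```bash
python3 vv.py
```

```text
t 88.2 pos [0.5069 0.0201 0.2057] yaw 90.99 spin -9.01 shift [-0.0145  0.0075 -0.0444] w 0.6 F [0.4 0.2 0.4] g 0.0 j7 1.53
[500.6 -41.7   7.2  47.4  26.2] origin [512.5 -40.2] R-B [165, 166, 16, 4, 3, 3, 5, 3]
[482.6  55.5   5.9  46.4  24. ] origin [494.5  56.8] R-B [163, 164, 3, 4, 3, 3, 6, 7]
[ 4.254e+02 -3.790e+01  2.000e-01  4.590e+01  2.530e+01] origin [437.4 -37.9] R-B [165, 162, 2, 4, 3, 3, 4, 8]
[412.9  44.6  -4.7  46.   23.7] origin [424.9  43.6] R-B [164, 159, 3, 3, 21, 17, 3, 8]
```

Call:
carry_out(motion=[0.2,0.0284,0.0055,0.02,5.8,0.2,0.0284,0.0055,0.02,0,0.2,0.0284,0.0055,0.02,0,0.2,0,0,0.04,0,0.2,0,0,0.04,0,0.2,0,0,0.035,0,0.2,0,0,0.014,0,0.2,0,0,0.004,0])

```text
clock: 89.05
position: [0.422, 0.0409, 0.0119]
tcp_rot: [-0.13, -3.135, 0.002]
wrist_force: [-0.7, -0.4, 0.5]
gripper_width: 0.599
grip_force: 0.0
```

Call:
carry_out(motion=[-1,0,0,0,0,-1,0,0,0,0,-1,0,0,0,0,-1,0,0,0,0,-1,0,0,0,0,-1,0,0,0,0,-1,0,0,-0.02,0,-1,0,0,-0.04,0])

```text
clock: 89.85
position: [0.4213, 0.0411, 0.0726]
tcp_rot: [-0.129, -3.133, 0.003]
wrist_force: [1.0, 1.3, -0.6]
gripper_width: 0.263
grip_force: 59.0
```

Call:
carry_out(motion=[-1,0,0,-0.035,6.5,-1,0,0,-0.035,6.5,-1,0,0,-0.035,6.5,-1,0,0,-0.035,6.5,-1,0,0,0,6.5,-1,0,0,0,6.5,-1,0,0,0,6.5,-1,0,0,0,6.6])

```text
clock: 90.65
position: [0.4234, 0.0415, 0.2138]
tcp_rot: [1.502, 2.759, 0.001]
wrist_force: [-0.3, -0.2, -0.2]
gripper_width: 0.261
grip_force: 59.0
```

Call:
carry_out(motion=[-1,0.0192,0.0277,0,0,-1,0.0192,0.0277,0,0,-1,0.0192,0.0277,0,0,-1,0.0192,0.0277,0,0,-1,0.0192,0.0277,0,0,-1,0.0192,0.0277,0,0,-1,0.0192,0.0277,0,0,-1,0.0192,0.0277,0,0])

```text
clock: 91.45
position: [0.5254, 0.2925, 0.2136]
tcp_rot: [-1.495, -2.763, 0.0]
wrist_force: [1.6, -1.2, -0.9]
gripper_width: 0.257
grip_force: 59.1
```

Call:
carry_out(motion=[-1,0.0192,0.0277,0,0,-1,0.0192,0.0277,0,0,-1,0,0,0.04,0,-1,0,0,0.04,0,-1,0,0,0.035,0,-1,0,0,0.013,0,-1,0,0,0,0,-1,0,0,0,0])

```text
clock: 92.25
position: [0.5517, 0.3544, 0.0873]
tcp_rot: [1.495, 2.762, 0.004]
wrist_force: [-0.2, 0.7, -0.5]
gripper_width: 0.261
grip_force: 59.1
```

```bash
python3 st.py
```

```text
t 92.25 box xy -0.0201 -0.0274 z 0.0873 F [-0.2  0.7 -0.5] g 59 w 0.261
rows 180 206 275
(np.float64(14.3), array([-0.5,  0.4]), array([0., 0., 0.]))
[159, 150, 154, 163, 204, 214, 217, 217, 217, 217, 217, 217, 217, 217, 217, 217, 217, 217, 217, 217, 217, 217, 217, 200, 183, 171, 156, 155, 155, 155, 155, 152, 163, 209]
```

Call:
carry_out(motion=[-1,0,0,0.01,0,-1,0,0,0.009,0,-1,0,0,0.003,0,-1,0,0,0.003,0,-1,0,0,0.003,0,-1,0,0,0.003,0,-1,0,0,0.003,0,-1,0,0,0.003,0])

```text
clock: 93.1
position: [0.5551, 0.3491, 0.0534]
tcp_rot: [1.496, 2.755, -0.001]
wrist_force: [-2.7, -11.7, 21.2]
gripper_width: 0.262
grip_force: 69.6
```

Call:
carry_out(motion=[-1,0.001,0,0.003,0,-1,0.001,0,0.003,0,-1,0.001,0,0.003,0,-1,0.001,0,0.003,0,-1,0.001,0,0.003,0,-1,0.001,0,0.003,0,-1,0,0,0,0,-1,0,0,0,0])

```text
clock: 93.9
position: [0.5569, 0.3496, 0.0363]
tcp_rot: [1.498, 2.745, 0.0]
wrist_force: [4.9, -16.6, 22.3]
gripper_width: 0.262
grip_force: 89.8
```

```bash
python3 st.py
```

```text
t 93.9 box xy -0.0184 -0.0342 z 0.0363 F [  4.9 -16.6  22.3] g 90 w 0.262
rows 196 247 274
(np.float64(42.1), array([4. , 1.4]), array([-0.,  0., -0.]))
[197, 229, 231, 231, 232, 232, 233, 233, 234, 234, 234, 234, 234, 234, 235, 236, 239, 237, 209, 202, 201, 201, 200, 176, 162, 162, 195, 201]
```

Call:
carry_out(motion=[-1,0.001,0,0.002,0,-1,0,0,0.002,0,-1,0,0,0,0,-1,0,0,-0.02,0,-1,0,0,-0.04,0,-1,0,0,-0.02,0,-1,0.03,0,0,0,-1,0,0,0,0])

```text
clock: 94.75
position: [0.5275, 0.39, 0.1074]
tcp_rot: [-1.486, -2.764, -0.006]
wrist_force: [-0.8, 1.2, -2.0]
gripper_width: 0.263
grip_force: 88.0
```

Call:
carry_out(motion=[-1,0,0,0.01,0,-1,0,0,0,0,-1,0,0,0,0,-1,0,0,0,0,-1,0,0,0,0,-1,0,0,0,0,-1,0,0,0,0,-1,0,0,0,0])

```text
clock: 95.55
position: [0.5305, 0.3848, 0.0968]
tcp_rot: [1.495, 2.763, 0.001]
wrist_force: [-0.2, -0.5, -0.3]
gripper_width: 0.263
grip_force: 88.0
```

```bash
python3 st.py
```

```text
t 95.55 box xy -0.0213 0.0097 z 0.0968 F [-0.2 -0.5 -0.3] g 88 w 0.263
rows 196 248 274
(np.float64(43.5), array([ 1.9, -2. ]), array([0., 0., 0.]))
[163, 201, 207, 208, 208, 208, 209, 209, 209, 210, 210, 210, 211, 211, 211, 211, 213, 215, 193, 175, 175, 174, 174, 159, 137, 137, 174, 174]
```

Call:
carry_out(motion=[-1,0.008,0.001,0.01,0,-1,0,0,0.011,0,-1,0,0,0,0,-1,0,0,0,0,-1,0,0,0,0,-1,0,0,0,0,-1,0,0,0,0,-1,0,0,0,0])

```text
clock: 96.4
position: [0.5271, 0.392, 0.076]
tcp_rot: [1.495, 2.763, 0.001]
wrist_force: [0.6, 0.6, -0.5]
gripper_width: 0.262
grip_force: 88.0
```

Call:
carry_out(motion=[-1,0,0,0.002,0,-1,0,0,0,0,-1,0,0,0,0,-1,0,0,0,0,-1,0,0,0,0,-1,0,0,0,0,-1,0,0,0,0,-1,0,0,0,0])

```text
clock: 97.2
position: [0.527, 0.3924, 0.0739]
tcp_rot: [1.495, 2.763, 0.001]
wrist_force: [-0.1, 1.8, 1.7]
gripper_width: 0.263
grip_force: 88.3
```

Call:
carry_out(motion=[-1,0,0,0.002,0,-1,0,0,0,0,-1,0,0,0,0,-1,0,0,0,0,-1,0,0,0,0,-1,0,0,0,0,-1,0,0,0,0,-1,0,0,0,0])

```text
clock: 98.0
position: [0.5268, 0.3932, 0.0726]
tcp_rot: [-1.494, -2.763, -0.003]
wrist_force: [-0.9, 2.5, 4.9]
gripper_width: 0.261
grip_force: 88.9
```

Call:
carry_out(motion=[-1,0,0,0.001,0,-1,0,0,0,0,-1,0,0,0,0,-1,0,0,0,0,-1,0,0,0,0,-1,0,0,0,0,-1,0,0,0,0,-1,0,0,0,0])

```text
clock: 98.8
position: [0.5268, 0.3935, 0.0722]
tcp_rot: [-1.494, -2.763, -0.004]
wrist_force: [-2.4, 1.9, 8.2]
gripper_width: 0.264
grip_force: 89.1
```

Call:
carry_out(motion=[-1,0,0,-0.029,0,-1,0,0,0,0,-1,0,0,0.03,0,-1,0,0,-0.03,0,-1,0,0,0,0,-1,0,0,0.031,0,-1,0,0,-0.031,0,-1,0,0,0,0])

```text
clock: 99.6
position: [0.5288, 0.3925, 0.1015]
tcp_rot: [1.494, 2.761, 0.006]
wrist_force: [0.9, 0.1, -0.7]
gripper_width: 0.26
grip_force: 91.3
```

```bash
python3 st.py
```

```text
t 99.6 box xy -0.0185 0.0171 z 0.1015 F [ 0.9  0.1 -0.7] g 91 w 0.26
rows 195 247 275
(np.float64(42.4), array([ 3.2, -2.5]), array([-0., -0., -0.]))
[169, 204, 206, 207, 207, 208, 208, 208, 209, 209, 209, 209, 210, 210, 210, 210, 212, 215, 194, 176, 176, 176, 175, 175, 150, 138, 136, 188, 175]
```

Call:
carry_out(motion=[-1,0,0,0.0325,0,-1,0,0,-0.0325,0,-1,0,0,0,0,-1,0,0,0.034,0,-1,0,0,-0.034,0,-1,0,0,0,0,-1,0,0,0,0,-1,0,0,0,0])

```text
clock: 100.45
position: [0.5266, 0.3909, 0.0987]
tcp_rot: [-1.496, -2.762, 0.002]
wrist_force: [0.4, 0.0, -0.3]
gripper_width: 0.258
grip_force: 94.5
```

```bash
python3 st.py
```

```text
t 100.45 box xy -0.0212 0.0169 z 0.0987 F [ 0.4  0.  -0.3] g 95 w 0.258
rows 193 245 276
(np.float64(41.0), array([ 4.6, -3.6]), array([ 0., -0.,  0.]))
[165, 203, 206, 206, 206, 207, 207, 208, 208, 208, 209, 209, 209, 209, 209, 210, 212, 216, 202, 180, 178, 178, 177, 177, 175, 142, 139, 137, 192, 176]
```

Call:
carry_out(motion=[-1,0,0,-0.04,0,-1,0,0,-0.04,0,-1,-0.03,0,-0.02,0,-1,-0.03,0,0,0,-1,-0.03,0,0,0,-1,-0.01,0,0,0,-1,0,0,0,0,-1,0,0,0,0])

```text
clock: 101.3
position: [0.5803, 0.3099, 0.199]
tcp_rot: [-1.492, -2.762, -0.0]
wrist_force: [-0.2, 0.0, -1.1]
gripper_width: 0.264
grip_force: 94.5
```

```bash
python3 st.py; python3 br.py
```

```text
t 101.3 box xy -0.0205 -0.0802 z 0.199 F [-0.2  0.  -1.1] g 95 w 0.264
rows 193 245 301
(np.float64(28.0), array([26.5, -5.8]), array([ 0.,  0., -0.]))
[149, 193, 196, 196, 197, 197, 197, 198, 198, 199, 199, 199, 199, 199, 200, 200, 202, 206, 192, 170, 168, 168, 168, 167, 164, 132, 130, 128, 174, 164, 168, 138, 116, 116, 117, 117, 118, 125]
brass [241, 101, 16, 15, 130] -0.035 -0.009 [147 120  62]
brass [229, 106, 12, 15, 122] -0.051 -0.015 [148 120  62]
brass [236, 128, 15, 15, 134] -0.041 -0.039 [217 184 102]
brass [253, 157, 15, 15, 133] -0.023 -0.072 [207 175  95]
```

Call:
carry_out(motion=[-1,0,0,-0.01,-7.3,-1,0,0,0,-7.3,-1,0,0,0,-7.3,-1,0,0,0,-7.3,-1,0,0,0,-7.2,-1,0,0,0,-7.2,-1,0,0,0,-7.2,-1,0,0,0,-7.2])

```text
clock: 102.15
position: [0.5801, 0.3108, 0.2094]
tcp_rot: [0.046, -3.14, -0.002]
wrist_force: [-0.0, -0.9, -0.8]
gripper_width: 0.264
grip_force: 94.5
```

Call:
carry_out(motion=[-1,0.0099,-0.03,0,0,-1,0.0099,-0.03,0,0,-1,0.0099,-0.03,0,0,-1,0.0099,-0.03,0,0,-1,0.0099,-0.03,0,0,-1,0.0099,-0.03,0,0,-1,0.0099,-0.03,0,0,-1,0.0099,-0.03,0,0])

```text
clock: 102.95
position: [0.5064, 0.0678, 0.2097]
tcp_rot: [-0.037, 3.141, 0.001]
wrist_force: [-0.1, -0.1, -1.0]
gripper_width: 0.266
grip_force: 94.5
```

Call:
carry_out(motion=[-1,0.0099,-0.03,0,0,-1,0.0099,-0.03,0,0,-1,0,0,0.04,0,-1,0,0,0.04,0,-1,0,0,0.04,0,-1,0,0,0.04,0,-1,0,0,0,0,-1,0,0,0,0])

```text
clock: 103.75
position: [0.4887, 0.0077, 0.0499]
tcp_rot: [0.035, -3.141, -0.001]
wrist_force: [0.0, 0.3, 0.7]
gripper_width: 0.255
grip_force: 94.5
```

Call:
carry_out(motion=[-1,0,0,0.025,0,-1,0,0,0.006,0,-1,0,0,0.004,0,-1,0,0,0,0,-1,0,0,0,0,-0.35,0,0,0,0,-0.35,0,0,0,0,-0.35,0,0,0,0])

```text
clock: 104.55
position: [0.4897, 0.0067, 0.0158]
tcp_rot: [-0.032, 3.139, 0.001]
wrist_force: [-0.1, 0.2, -0.0]
gripper_width: 0.325
grip_force: 0.0
```

Call:
carry_out(motion=[-0.3,0,0,0,0,-0.3,0,0,0,0,-0.3,0,0,-0.03,0,-0.3,0,0,-0.04,0,-0.3,0,0,-0.04,0,0.2,0,0,-0.04,0,0.2,-0.02,0.01,-0.04,0,0.2,0,0,0,0])

```text
clock: 105.35
position: [0.5143, 0.0186, 0.2106]
tcp_rot: [-0.034, 3.128, 0.004]
wrist_force: [0.8, 1.3, -0.3]
gripper_width: 0.599
grip_force: 0.0
```

```bash
python3 vv.py
```

```text
t 105.35 pos [0.5143 0.0186 0.2106] yaw 91.25 spin -8.75 shift [-0.0081  0.0103 -0.0393] w 0.599 F [ 0.8  1.3 -0.3] g 0.0 j7 1.51
[500.7 -41.8   7.5  47.3  26. ] origin [512.6 -40.3] R-B [165, 166, 10, 4, 3, 2, 4, 4]
[482.5  55.5   6.5  46.9  24.1] origin [494.4  56.8] R-B [164, 165, 16, 4, 4, 4, 5, 5]
[453.    6.3   0.8  45.   22.9] origin [465.    6.5] R-B [166, 165, 1, 6, 3, 4, 6, 8]
[ 4.253e+02 -3.820e+01  4.000e-01  4.550e+01  2.440e+01] origin [437.3 -38.2] R-B [165, 163, 3, 5, 3, 3, 4, 9]
```

Call:
carry_out(motion=[-0.3,0,0,0,7.3,-0.3,0,0,0,7.3,-0.3,0,0,0,7.3,-0.3,0,0,0,7.3,-0.3,0,0,0,7.3,-0.3,0,0,0,7.2,-0.3,0,0,0,7.2,-0.3,0,0,0,7.2])

```text
clock: 106.2
position: [0.5069, 0.0163, 0.2028]
tcp_rot: [-1.504, -2.755, 0.004]
wrist_force: [-0.0, -0.9, -0.0]
gripper_width: 0.349
grip_force: 0.0
```

Call:
carry_out(motion=[-0.3,0.0288,0.002,0,0,-0.3,0.0288,0.002,0,0,-0.3,0.0288,0.002,0,0,-0.3,0.0288,0.002,0,0,-0.3,0.0288,0.002,0,0,-0.3,0.0288,0.002,0,0,-0.3,0.0288,0.002,0,0,-0.3,0.0288,0.002,0,0])

```text
clock: 107.0
position: [0.3943, 0.2185, 0.203]
tcp_rot: [-1.497, -2.76, 0.005]
wrist_force: [-0.1, 0.1, -0.3]
gripper_width: 0.35
grip_force: 0.0
```

Call:
carry_out(motion=[-0.3,0.0288,0.002,0,0,-0.3,0.0288,0.002,0,0,-0.3,0,0,0.03,0,-0.3,0,0,0.03,0,-0.3,0,0,0,0,-0.3,0,0,0,0,-0.3,0,0,0,0,-0.3,0,0,0,0])

```text
clock: 107.8
position: [0.369, 0.2695, 0.1459]
tcp_rot: [1.498, 2.761, 0.004]
wrist_force: [-0.2, 0.7, -1.0]
gripper_width: 0.349
grip_force: 0.0
```

Run:
```python
from h import *
from workcell import *
plan(sense(),box(-.215,0,.04),33.1)
w=read_camera("wrist");c=read_camera("side");pickle.dump((w,c),open("p30.pkl","wb"))
print((wproj(w,[box(-.215,0.05,z) for z in(.046,.054)]+[box(-.215,0,.046),box(-.065,.11,.048)])*1.5625).round(0).tolist())
cv2.imwrite("pics/w30.png",cv2.resize(w["image"][:,:,::-1],(800,600),interpolation=cv2.INTER_CUBIC))
```

```text
t 107.8 pos [0.369  0.2695 0.1459] yaw 33.03 spin -0.07 shift [-0.0015  0.0042  0.1059] w 0.349 F [-0.2  0.7 -1. ] g 0.0 j7 -0.14
[[416.0, 213.0], [417.0, 215.0], [416.0, 305.0], [679.0, 120.0]]
```

View pics/w30.png

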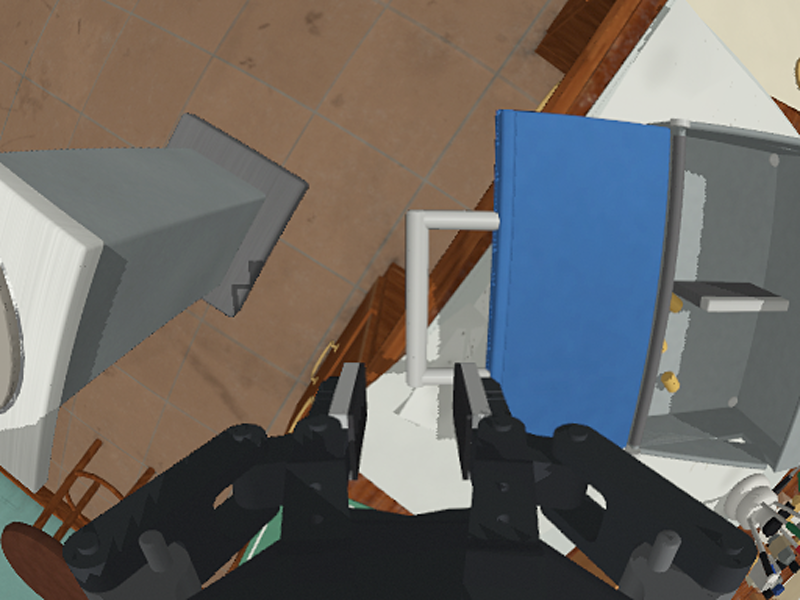

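Call:
carry_out(motion=[-0.3,-0.001,0.004,0.03,0,-0.3,0,0,0.03,0,-0.3,0,0,0.03,0,-0.3,0,0,0.014,0,-0.3,0,0,0.004,0,-0.3,0,0,0,0,-1,0,0,0,0,-1,0,0,0,0])

```text
clock: 108.7
position: [0.3729, 0.2711, 0.038]
tcp_rot: [1.498, 2.761, 0.004]
wrist_force: [-0.5, 0.4, 2.8]
gripper_width: 0.11
grip_force: 58.5
```

Call:
carry_out(motion=[-1,0,0,0,0,-1,0,0,0,0,-1,0,0,0,0,-1,0,0,0,0,-1,0,0,0,0,-1,0,0,0,0,-1,0,0,0,0,-1,0,0,0,0])

```text
clock: 109.5
position: [0.3729, 0.2711, 0.0379]
tcp_rot: [1.497, 2.761, 0.004]
wrist_force: [-1.5, -0.6, 7.1]
gripper_width: 0.113
grip_force: 58.9
```

Pinched. First part of the closing arc.

Call:
carry_out(motion=[-1,0,0.001,-0.017,0,-1,0,0.003,-0.017,0,-1,0,0.005,-0.016,0,-1,0,0.007,-0.015,0,-1,0,0.008,-0.015,0,-1,0,0.01,-0.014,0,-1,0,0.011,-0.012,0,-1,0,0.013,-0.011,0])

```text
clock: 110.3
position: [0.4126, 0.2967, 0.1527]
tcp_rot: [-1.493, -2.752, 0.031]
wrist_force: [-17.6, -10.7, 16.9]
gripper_width: 0.106
grip_force: 59.2
```

Call:
carry_out(motion=[-1,0,0.014,-0.009,0,-1,0,0.015,-0.008,0,-1,0,0.016,-0.006,0,-1,0,0.016,-0.004,0,-1,0,0.017,-0.003,0,-1,0,0.017,-0.001,0,-1,0,0.017,0.001,0,-1,0,0.017,0.003,0])

```text
clock: 111.1
position: [0.5306, 0.3729, 0.1836]
tcp_rot: [1.498, 2.759, 0.006]
wrist_force: [-0.6, -1.3, 5.7]
gripper_width: 0.111
grip_force: 65.9
```

Call:
carry_out(motion=[-1,0,0.016,0.005,0,-1,0,0.015,0.007,0,-1,0,0.015,0.008,0,-1,0,0.014,0.01,0,-1,0,0.012,0.011,0,-1,0,0.011,0.013,0,-1,0,0.009,0.012,0,-1,0,0.005,0.009,0])

```text
clock: 111.9
position: [0.6107, 0.4253, 0.105]
tcp_rot: [1.497, 2.761, -0.0]
wrist_force: [1.0, -1.1, 3.2]
gripper_width: 0.111
grip_force: 68.8
```

```bash
python3 -c "
from h import *
from workcell import *
plan(sense(),box(.071,0,.104),33.1)"
```

```text
t 111.9 pos [0.6107 0.4253 0.105 ] yaw 33.07 spin -0.03 shift [0.0002 0.003  0.001 ] w 0.111 F [ 1.  -1.1  3.2] g 68.8 j7 -0.06
```

Call:
carry_out(motion=[-1,0,0.001,0.003,0,-1,0,0.001,0.003,0,-1,0,0,0,0,-0.2,0,0,0,0,-0.2,0,0,0,0,-0.2,0,0,0,0,-0.2,0,0,-0.03,0,-0.2,0,0,-0.03,0])

```text
clock: 112.7
position: [0.6105, 0.426, 0.1587]
tcp_rot: [-1.496, -2.761, 0.005]
wrist_force: [-0.4, 0.3, -0.2]
gripper_width: 0.398
grip_force: 0.0
```

Call:
carry_out(motion=[-1,0,0,0,0,-1,0,0,0,0,-1,0,0,0,0,-1,0,0,0,0,-1,0,0,0.02,0,-1,0,0,0.01,0,-1,0,0,0.007,0,-1,0,0,0,0])

```text
clock: 113.5
position: [0.6108, 0.4258, 0.1207]
tcp_rot: [-1.497, -2.761, 0.005]
wrist_force: [0.2, -0.7, -1.1]
gripper_width: 0.004
grip_force: 0.0
```

Call:
carry_out(motion=[-1,0,0,0.002,0,-1,0,0,0.001,0,-1,0,0,0.001,0,-1,0,0,0,0,-1,0,0,0,0,-1,0,0,0,0,-1,0,0,0,0,-1,0,0,0,0])

```text
clock: 114.3
position: [0.6121, 0.4266, 0.1193]
tcp_rot: [1.497, 2.761, 0.002]
wrist_force: [-0.2, -0.1, 3.9]
gripper_width: 0.001
grip_force: 1.6
```

Call:
carry_out(motion=[-1,0,0,0.002,0,-1,0,0,0,0,-1,0,0,0,0,-1,0,0,-0.03,0,-1,0,0,-0.04,0,-1,0,0,-0.04,0,-1,-0.04,0,0,0,-1,-0.04,0,0,0])

```text
clock: 115.1
position: [0.6552, 0.361, 0.2283]
tcp_rot: [1.491, 2.764, 0.005]
wrist_force: [0.5, -0.5, -1.4]
gripper_width: -0.001
grip_force: 0.0
```

Call:
carry_out(motion=[-1,-0.04,0,0,0,-1,-0.04,0,0,0,-1,-0.04,0,0,0,-1,0,0,0,0,-1,0,0,0,0,-1,0,0,0,0,-1,0,0,0,0,-1,0,0,0,0])

```text
clock: 115.9
position: [0.72, 0.2607, 0.2266]
tcp_rot: [-1.494, -2.763, -0.001]
wrist_force: [0.3, 0.2, -0.3]
gripper_width: -0.001
grip_force: 0.0
```

Run:
```python
from h import *
from workcell import *
c=read_camera("side");d=pickle.load(open("p0.pkl","rb"))["side"]
D=np.abs(c["image"].astype(int)-d["image"].astype(int)).sum(2)>90
D[:, 330:]=0
n,_,st,ce=cv2.connectedComponentsWithStats(D.astype(np.uint8))
for i in range(1,n):
    if st[i,4]>5: print(st[i].tolist())
print("box region changed px",D[205:292,190:275].sum());print(sense()["position"],sense()["clock"])
```

```text
[154, 0, 176, 96, 4327]
[253, 2, 4, 5, 10]
[238, 4, 11, 6, 31]
[195, 7, 43, 15, 193]
[158, 12, 21, 10, 35]
[321, 92, 3, 4, 6]
[316, 94, 14, 67, 382]
[157, 96, 45, 62, 1388]
[169, 96, 4, 3, 6]
[321, 161, 9, 12, 88]
[245, 166, 64, 30, 1105]
[320, 173, 10, 12, 29]
[307, 179, 23, 89, 1040]
box region changed px 0
[0.72014857 0.26027101 0.22670986] 115.95
```

```bash
python3 -c "
from workcell import *
print(close_job())"
```

```text
the job is handed in; nothing more can be done
None
```

The job is handed in at 116 s of the 210 s allowed: all four vials held a slug and all four slugs are now on the dust box floor, the empty vials lie flat on the mat, and the door is fully shut.

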